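# Read the candle labels and pack the jars

### The arm

A 7-joint arm with a two-finger parallel gripper is mounted at the origin on the work surface. World frame = base frame: x ahead of the robot, y to its left, z up, the work surface at z = 0. Lengths are in m, angles in rad, forces in N, time in s.
With the tool pointing down it reaches from about 0.4 to 0.85 m from the base axis. Payload 10.4 kg.
Tool frame: the origin (TCP) lies between the finger pads; the fingertips stand 14 mm ahead of it and the grasp point (between the pads) lies 5 mm behind it; z points along the fingers, y is the line along which they close (so a half turn about z gives the same grasp; the last joint's range is limited). The gripper opens to 87 mm and grips with 3 to 60 N. Pads are 19 mm wide; open, the fingers measure 117 mm over their backs; the gripper's body (75 mm by 190 mm) begins 51 mm behind the grasp point.
Start: joints at [-1.318, 0.332, -0.065, 1.46, 0.022, 1.35, -0.088], TCP at [0.17, 0.601, 0.237] pointing down, gripper open.
Joint ranges: [-2.6, 2.6], [-0.5, 2.12], [-1.47, 1.34], [0.16, 2.42], [-1.27, 4.41], [0.06, 2.06], [-2.6, 2.6]. Speed limits (rad/s): [2.22, 2.22, 2.79, 2.79, 3.14, 3.14, 3.14].

### API

Orientations are given as a unit quaternion [x, y, z, w].
In Python, from bench import * gives the robot as it stands.
- The arm moves only by the tool drive_tool, never from a script. Its argument "deltas" is a list of rows, each a list of 7 numbers: the turn, a rotation vector about the tool's x, y, z in degrees, then the shift along the tool's x, y, z in m, then the closure, from -1 (fully open) to 1 (shut). A call has 1 to 12 rows; each row is the pose to reach, as a shift and turn from the pose commanded when the call began, along the tool's axes at that moment; what a row does not reach only later rows make up. A row lasts 1/10 s, in which the tool goes at most 50 mm and 8.59 degrees, less where a joint would pass 70% of its speed; a pose out of reach is approached as far as the arm can. A call with a gripper value outside its range is refused whole. The fingers move at their own pace and stop on an object; "squeeze" is the grip in N (left out, the last holds). Time passes only in rows, so rows that repeat a pose let the fingers close. It gives the time, the measured TCP pose, the force and the opening at its end, in the units of the state.
- read_state(): the state, without advancing time (a new reading comes with each control period).
- camera(name): name is "side" or "top" or "wrist"; returns (picture, depth): 384x512x3 uint8, red, green, blue; 384x512 float32, m along the optical axis (not along the pixel's ray), 0 where there is no reading.
- camera_params(name): a dict with "K" (3x3 intrinsics, pixels), "R" (3x3) and "t" (3): a world point X has camera coordinates R X + t; the wrist camera has in their place "mount" (4x4, takes a point from camera to tool coordinates, whose origin is the TCP and whose axes are the flange's). Camera axes: x right, y down, z forward; pixel columns grow to the right and rows downward; lengths in m; the calibration is good to about 2 mm. A picture is of the moment at which its call begins: read the wrist's pose just before it. camera_params takes no time and is no camera call.
- close_job(): hands the job in, once; it reports no verdict.
Trained networks look in the newest picture that a camera, given by its name, has taken for a name from the list of things; names that differ only in an ending like _2 or _b are one class to them, and where a whole thing is asked for, a point or a joint stands for the part that bears it (a point fixed in the world has none). Each returns a list of dicts, best first, with "score" (0 to 1); they miss things now and then, are a little off and sometimes report something else, mostly with a low value. They report only what shows in the picture. A call takes as long as a camera call.
- outline_of(label, camera): "pixels" (384x512 bool, what is visible of it) and "location" ([column, row] as shares, 0 to 1, of the picture: columns of its width, rows of its height, amid what is visible of it).
- tip_of(label, camera): "location" ([column, row] as shares, 0 to 1, of the picture: columns of its width, rows of its height: a listed point, or the origin of a listed thing).
The state is a dict: "time": time; "joint_positions": joint angles; "joint_vel": joint speeds; "joint_torque": joint torques, N m; "ee_pos": TCP position; "eef_rot": TCP orientation; "ft_force": force on the tool from outside, world axes, zero at the start; "torque": the same for the moment, N m; "width": finger opening in m.
Only numpy, scipy, OpenCV 4.12 (cv2) and the standard library are available. Lean on these libraries where they do the work, as an engineer would, in place of code of your own. Each camera call takes 0.05 s, during which the arm holds its last target. There are 200 camera calls.

### The job

Stand every finished (lidded and labelled) candle jar upright on the label reader's plate, each centred on a ring mark of its own, any mark, with its paper label squarely facing the lens block. When all of them stand there, and not before, flip the toggle under the switch box's hinged splash hood fully over to its other side to start the reader; lower the hood fully shut and let the reader look at all of them standing so for two seconds. Then pack all those jars upright in the cardboard dispatch tray, leaving the reader on, its hood shut, and the unfinished open candles and the wick tin where they are; a jar that gets knocked out of place must be put right.

Things in the scene. Friction and masses are not known exactly. Their poses are not given: they have to be found in the camera images.
- jar1_c (a point): finished candle jar 1 (may be absent): glass cylinder 58 mm in diameter, 75 mm high, about 0.22 kg, cream wax inside, flat dark wooden lid. Point: centre of the jar, 37.5 mm above its underside; z up its axis, x towards the middle of its white paper label. A 13 mm wide white paper seal runs on the lid from its centre to the rim, on the label's side, and down to the label
- jar2_c (a point): finished candle jar 2 (may be absent): glass cylinder 58 mm in diameter, 75 mm high, about 0.22 kg, cream wax inside, flat dark wooden lid. Point: centre of the jar, 37.5 mm above its underside; z up its axis, x towards the middle of its white paper label. A 13 mm wide white paper seal runs on the lid from its centre to the rim, on the label's side, and down to the label
- jar3_c (a point): finished candle jar 3 (may be absent): glass cylinder 58 mm in diameter, 75 mm high, about 0.22 kg, cream wax inside, flat dark wooden lid. Point: centre of the jar, 37.5 mm above its underside; z up its axis, x towards the middle of its white paper label. A 13 mm wide white paper seal runs on the lid from its centre to the rim, on the label's side, and down to the label
- jar4_c (a point): finished candle jar 4 (may be absent): glass cylinder 58 mm in diameter, 75 mm high, about 0.22 kg, cream wax inside, flat dark wooden lid. Point: centre of the jar, 37.5 mm above its underside; z up its axis, x towards the middle of its white paper label. A 13 mm wide white paper seal runs on the lid from its centre to the rim, on the label's side, and down to the label
- mark1 (a point): centre of ring mark 1 (thin printed ring, 68 mm outside, 63 mm inside diameter) on the top of the reader's plate, 6 mm above the table. The four marks stand in a row 105 mm apart along the reader's y; x points at the lens block, z up. Plate 235 x 435 mm: it reaches 75 mm before the marks (-x) and 60 mm beyond the end marks
- mark2 (a point): centre of ring mark 2 (thin printed ring, 68 mm outside, 63 mm inside diameter) on the top of the reader's plate, 6 mm above the table. The four marks stand in a row 105 mm apart along the reader's y; x points at the lens block, z up. Plate 235 x 435 mm: it reaches 75 mm before the marks (-x) and 60 mm beyond the end marks
- mark3 (a point): centre of ring mark 3 (thin printed ring, 68 mm outside, 63 mm inside diameter) on the top of the reader's plate, 6 mm above the table. The four marks stand in a row 105 mm apart along the reader's y; x points at the lens block, z up. Plate 235 x 435 mm: it reaches 75 mm before the marks (-x) and 60 mm beyond the end marks
- mark4 (a point): centre of ring mark 4 (thin printed ring, 68 mm outside, 63 mm inside diameter) on the top of the reader's plate, 6 mm above the table. The four marks stand in a row 105 mm apart along the reader's y; x points at the lens block, z up. Plate 235 x 435 mm: it reaches 75 mm before the marks (-x) and 60 mm beyond the end marks
- reader_block (a point): label reader, fixed: point at the middle of the lens face of its long grey block (block 420 mm long along y, 65 mm deep, top 80 mm above the table), 90 mm beyond the row of marks and 45 mm above the table; x points away from the marks into the block. Four round lenses, one before each mark, look out in -x
- switch (a joint): toggle in the switch box: 0 = off (leans 0.4 rad to the box's -y side), 0.8 = on (leans 0.4 rad to +y); about 1 N at its tip moves it and it stays where it is left
- switch_tip (a point): ball end of the steel bat toggle, 28 mm from its pivot; bat 8 mm thick, ball 11 mm; it moves with the toggle, sideways in the box's y
- switch_pivot (a point): pivot of the toggle, 3 mm above the top of the switch box (fixed grey box 104 x 90 mm in x and y, 60 mm high, to the left or to the right of the reader; the point lies 15 mm before the box's middle); axes are the box's: x from the tab to the hinge (away from the robot), y left, z up
- guard (a joint): splash hood of smoked plastic over the toggle: 0 = shut down on the box, grows as its tab is lifted up and back, stop at 1.75 rad; stiff hinge, it stays where it is left (under 1 N at the tab moves it); may stand slightly ajar at the start
- guard_hinge (a point): fixed hinge line of the hood, along y at its rear lower edge, on the top of the box (60 mm above the table), 55 mm behind the toggle's pivot; axes are the box's, as at switch_pivot
- guard_tab (a point): middle of the hood's lifting tab, 30 mm wide (y), 8 mm thick, standing out 28 mm in front from the top of the hood; hood 80 mm long (x), 70 mm wide, 40 mm high, open below. When shut the tab is 96 mm before the hinge line and 36 mm above it; it can be pinched across its 30 mm width from above and swings about the hinge; point and axes move with the hood (when shut: x away from the robot, z up)
- open_glass_c (a point): unfinished candle among the jars: glass 56 mm wide, 62 mm high, no lid, no label, a flat wooden wick standing to 65 mm; to be left alone; point: its centre
- spare_glass_c (a point): wider open candle glass at the left, 72 mm wide, 70 mm high, to be left alone; point: its centre
- wick_tin_c (a point): round steel wick tin at the right, 86 mm wide, 57 mm high, to be left alone; point: 25 mm above its underside
- tray_in (a point): empty dispatch tray of corrugated card, fixed, 190 x 190 mm outside, walls 5 mm thick and 25 mm high, on the other side of the reader from the switch box; point: centre of its inner floor, 5 mm above the table; x and y along its sides, z up. It takes four jars in two rows

How it is judged:
By the outcome, as a careful person would: the job done as asked, in the order asked, and still so for the second after the job is handed in, with the robot touching nothing.
Of jar1, jar2, jar3, jar4 only 2 to 4 are there at a start; the rules pass over those that are not, and their reading is None.
At some moment in a run one of jar1, jar2, jar3, jar4 may be knocked a few centimetres aside while the robot is not near it.
It also fails if it takes over 210 s, if anything falls off the work surface, if the arm or the gripper's body presses on something with over 40 N, if the wrist force passes 120 N, or if a joint passes its speed limit or range.

## Working session

There is one attempt and no reset: what is moved stays moved. The work goes in short steps, Python scripts to look and compute and a tool call to move; the robot and the scene stay as the last step left them, time stands still between calls to the robot, and variables do not carry over. Pictures are saved under pics/ and viewed, on a budget of 14 in all, crops included, one or two more only if the job needs it, and the job is handed in when it is done.

Besides the shell and the picture viewer there is one more tool, called after ">>>" by a JSON object that holds its "fn" and its "kwargs", one argument or row to a line. drive_tool: Moves the arm, as the interface text tells. Its arguments: {"type":"object","properties":{"deltas":{"type":"array"},"squeeze":{"type":"number"}},"required":["deltas"]}

```bash
mkdir -p pics; ls; python3 - <<'E'
from bench import *
import numpy as np, cv2
s=read_state(); print({k:np.round(v,3) for k,v in s.items()})
ims=[]
for n in ("top","side"):
    p,d=camera(n); np.savez(f"{n}.npz",p=p,d=d); ims.append(p)
    c=camera_params(n); print(n,c)
    cv2.imwrite(f"pics/{n}0.png",cv2.resize(p[:,:,::-1],(800,600)))
print(camera_params("wrist"))
E
```

```text
pics
{'time': np.float64(0.0), 'joint_positions': array([-1.318,  0.333, -0.065,  1.461,  0.022,  1.35 , -0.089]), 'joint_vel': array([-0.001, -0.   , -0.001, -0.002,  0.001,  0.002, -0.001]), 'joint_torque': array([-0.0000e+00, -6.2325e+01,  2.5000e-02, -3.8992e+01, -6.1000e-02,
        3.9000e-02,  0.0000e+00]), 'ee_pos': array([0.17 , 0.601, 0.236]), 'eef_rot': array([ 0.137,  0.991, -0.001, -0.   ]), 'ft_force': array([ 0.675, -0.467, -0.785]), 'torque': array([-0.014,  0.032,  0.014]), 'width': np.float64(0.087)}
top {'K': array([[358.01948708,   0.        , 259.17056143],
       [  0.        , 358.01948708, 191.68351533],
       [  0.        ,   0.        ,   1.        ]]), 'R': array([[ 6.17794982e-04, -9.99999393e-01, -9.11786652e-04],
       [-9.94982273e-01, -5.23471118e-04, -1.00050000e-01],
       [ 1.00049462e-01,  9.69021943e-04, -9.94981993e-01]]), 't': array([-0.01050205,  0.5611849 ,  1.32246069])}
side {'K': array([[499.15290558,   0.        , 259.95856589],
       [  0.        , 499.15290558, 190.40985089],
       [  0.        ,   0.        ,   1.        ]]), 'R': array([[ 0.69154975, -0.72216498,  0.01538459],
       [-0.33701423, -0.34141887, -0.87741356],
       [ 0.63888994,  0.6015903 , -0.47948801]]), 't': array([-0.38730041,  0.26945176,  1.49499945])}
{'K': array([[298.50276967,   0.        , 257.27878085],
       [  0.        , 298.50276967, 191.79984962],
       [  0.        ,   0.        ,   1.        ]]), 'mount': array([[ 2.83907284e-04, -9.57114334e-01, -2.89710323e-01,
         7.85982878e-02],
       [ 9.99999955e-01,  2.43842216e-04,  1.74389338e-04,
        -1.50434255e-04],
       [-9.62669283e-05, -2.89710359e-01,  9.57114360e-01,
        -1.47900296e-01],
       [ 0.00000000e+00,  0.00000000e+00,  0.00000000e+00,
         1.00000000e+00]])}
```

View pics/top0.png

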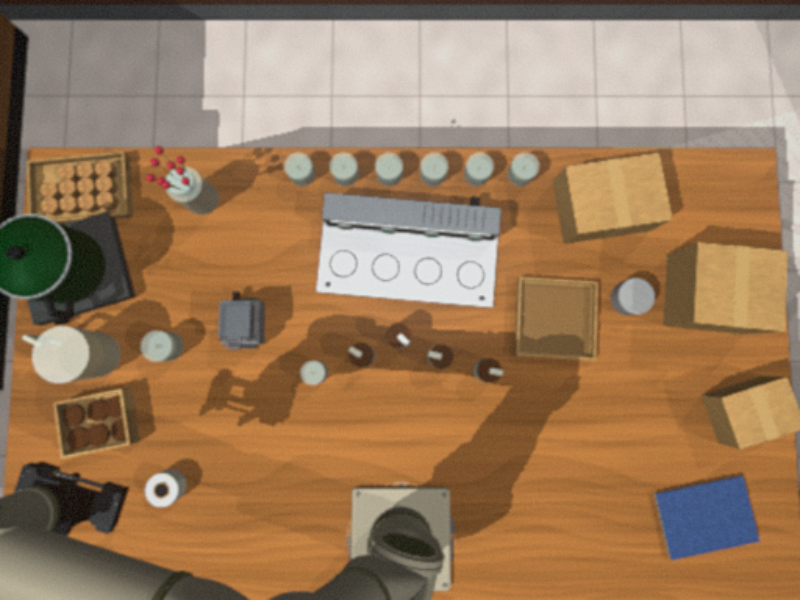

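```bash
cat > h.py <<'E'
from bench import *
import numpy as np, cv2
from scipy.spatial.transform import Rotation as Ro
def take(n):
    s=read_state(); p,d=camera(n); c=camera_params(n); K=c["K"]
    if n=="wrist":
        T=np.eye(4); T[:3,:3]=Ro.from_quat(s["eef_rot"]).as_matrix(); T[:3,3]=s["ee_pos"]
        M=T@c["mount"]; R=M[:3,:3].T; t=-R@M[:3,3]
    else: R,t=c["R"],c["t"]
    return p,d,(K,R,t)
def ray(cam,uv):
    K,R,t=cam; return R.T@np.linalg.solve(K,[uv[0],uv[1],1.0]), -R.T@t
def atz(cam,uv,z):
    v,o=ray(cam,uv); return o+v*(z-o[2])/v[2]
def atd(cam,uv,d):
    v,o=ray(cam,uv); return o+v*d
def cloud(cam,d):
    K,R,t=cam; v,u=np.mgrid[:384,:512]
    P=np.stack([(u-K[0,2])/K[0,0]*d,(v-K[1,2])/K[1,1]*d,d],-1)
    return (P-t)@R
def proj(cam,X):
    K,R,t=cam; q=K@(R@np.asarray(X)+t); return q[:2]/q[2]
E
python3 - <<'E'
from h import *
H={'jar1_c':.0435,'mark1':.006,'reader_block':.045,'switch_tip':.09,'switch_pivot':.063,'guard_hinge':.06,'guard_tab':.096,'open_glass_c':.031,'spare_glass_c':.035,'wick_tin_c':.025,'tray_in':.005}
H['jar1_c']=.0375
for cn in ("top","side"):
    p,d,cam=take(cn)
    for l,z in H.items():
        for r in tip_of(l,cn)[:5]:
            uv=np.array(r["location"])*[512,384]
            if r["score"]>.2: print(cn,l,round(r["score"],2),uv.round(),atz(cam,uv,z).round(3)[:2])
E
```

```text
top jar1_c 0.64 [254. 213.] [0.479 0.011]
top mark1 0.8 [219. 170.] [0.648 0.144]
top mark1 0.75 [230. 224.] [0.439 0.102]
top mark1 0.74 [302. 174.] [ 0.631 -0.175]
top mark1 0.69 [201. 237.] [0.393 0.208]
top mark1 0.6 [274. 171.] [ 0.642 -0.067]
top reader_block 0.84 [261. 147.] [ 0.73  -0.017]
top switch_tip 0.4 [149. 219.] [0.457 0.382]
top switch_pivot 0.9 [153. 210.] [0.491 0.379]
top guard_hinge 0.89 [157. 195.] [0.544 0.366]
top guard_tab 0.66 [149. 219.] [0.457 0.38 ]
top open_glass_c 0.74 [310. 237.] [ 0.392 -0.198]
top open_glass_c 0.69 [254. 213.] [0.479 0.009]
top open_glass_c 0.47 [201. 239.] [0.384 0.206]
top spare_glass_c 0.96 [104. 220.] [0.453 0.567]
top wick_tin_c 0.91 [405. 191.] [ 0.563 -0.561]
top tray_in 0.86 [353. 206.] [ 0.511 -0.37 ]
side jar1_c 0.74 [242. 210.] [0.481 0.017]
side jar1_c 0.31 [172. 163.] [0.539 0.498]
side mark1 0.97 [267. 198.] [0.647 0.045]
side mark1 0.93 [287. 210.] [ 0.634 -0.066]
side mark1 0.76 [308. 222.] [ 0.625 -0.175]
side mark1 0.74 [251. 225.] [ 0.467 -0.044]
side mark1 0.7 [253. 189.] [0.66  0.135]
side reader_block 0.75 [294. 186.] [ 0.741 -0.009]
side switch_pivot 0.56 [180. 166.] [0.513 0.411]
side guard_hinge 0.82 [192. 166.] [0.555 0.385]
side guard_tab 0.65 [171. 164.] [0.46  0.397]
side guard_tab 0.29 [186. 203.] [0.31  0.114]
side open_glass_c 0.89 [186. 199.] [0.393 0.223]
side spare_glass_c 0.91 [144. 161.] [0.469 0.601]
side wick_tin_c 0.85 [395. 270.] [ 0.577 -0.552]
side wick_tin_c 0.75 [185. 200.] [0.391 0.23 ]
```

The top view shows four lidded jars at about (360,354), (399,335), (440,355) and (489,370). The open glass is at (313,372), the marks are at (343–470,264–274), the box is at (241,322) and the tray at (557,317). I'll bring the wrist camera over them.

>>> {"fn": "drive_tool", "kwargs": {
  "deltas": [
    [0, 0, -8, -0.03, -0.03, -0.04, -1],
    [0, 0, -16, -0.06, -0.07, -0.08, -1],
    [0, 0, -16, -0.1, -0.1, -0.11, -1],
    [0, 0, -16, -0.13, -0.14, -0.14, -1],
    [0, 0, -16, -0.16, -0.17, -0.16, -1],
    [0, 0, -16, -0.2, -0.21, -0.16, -1],
    [0, 0, -16, -0.23, -0.24, -0.16, -1],
    [0, 0, -16, -0.26, -0.28, -0.16, -1],
    [0, 0, -16, -0.3, -0.31, -0.16, -1],
    [0, 0, -16, -0.33, -0.35, -0.16, -1],
    [0, 0, -16, -0.36, -0.38, -0.16, -1],
    [0, 0, -16, -0.4, -0.42, -0.16, -1]
  ]
}}

```text
time: 2.5
ee_pos: [0.4274, 0.1112, 0.3969]
eef_rot: [-0.002, 1.0, 0.0, 0.0]
ft_force: [0.9, 0.0, -0.7]
width: 0.0871
```

```bash
cat >> h.py <<'E'
def plan(*wps):
    """deltas from now (tool axes) to way points (x,y,z,yaw of tool x in deg), tool straight down"""
    s=read_state(); R0=Ro.from_quat(s["eef_rot"]); p0=s["ee_pos"]
    print("now",p0.round(4),"yaw",round(np.degrees(np.arctan2(*R0.as_matrix()[1::-1,0])),1),"t",round(s["time"],1),"w",round(s["width"],4),"q",s["joint_positions"].round(2))
    for x,y,z,a in wps:
        a=np.radians(a); ca,sa=np.cos(a),np.sin(a)
        R=Ro.from_matrix([[ca,sa,0],[sa,-ca,0],[0,0,-1]])
        print((R0.inv()*R).as_rotvec(degrees=True).round(1),R0.inv().apply(np.array([x,y,z])-p0).round(4))
E
python3 -c "
from h import *
plan((.5,-.03,.4,180))"
```

```text
now [0.4274 0.1112 0.3969] yaw -179.8 t 2.5 w 0.0871 q [-0.8  -0.15  0.39  1.64  0.06  1.64  1.16]
[0.1 0.  0.2] [-0.0721 -0.1415 -0.0032]
```

>>> {"fn": "drive_tool", "kwargs": {
  "deltas": [
    [0, 0, 0, -0.02, -0.045, 0, -1],
    [0, 0, 0, -0.045, -0.09, 0, -1],
    [0, 0, 0, -0.072, -0.14, 0, -1],
    [0, 0, 0, -0.072, -0.14, 0, -1],
    [0, 0, 0, -0.072, -0.14, 0, -1]
  ]
}}

```text
time: 3.0
ee_pos: [0.4997, -0.0279, 0.3964]
eef_rot: [0.0, 1.0, -0.0, -0.0]
ft_force: [-0.8, -0.1, -0.6]
width: 0.0869
```

```bash
cat >> h.py <<'E'
def jars(cam,p,d,zl=.075,show=True):
    """lid centres and seal yaw from dark brown lid pixels at the height of the lid (zl)"""
    P=cloud(cam,d); band=(d>0)&(abs(P[...,2]-zl)<.012)
    n,lab,st,ce=cv2.connectedComponentsWithStats(band.astype(np.uint8))
    out=[]
    for i in range(1,n):
        if st[i,4]<60: continue
        m=(lab==i); Q=P[m][:,:2]
        rgb=np.median(p[m],0)
        (cx,cy),(w,h),_=cv2.minAreaRect(Q.astype(np.float32))
        br=p[m].astype(int).min(1); wht=br>110
        c=np.array([cx,cy]); v=Q[wht].mean(0)-c if wht.sum()>5 else np.zeros(2)
        out.append((c,(w,h),rgb,np.degrees(np.arctan2(v[1],v[0])),wht.sum(),st[i,4]))
        if show: print(c.round(4),np.round((w,h),3),rgb,"yaw",round(out[-1][3],1),out[-1][4:])
    return out
E
python3 - <<'E'
from h import *
p,d,cam=take("wrist"); np.savez("w1.npz",p=p,d=d,K=cam[0],R=cam[1],t=cam[2])
jars(cam,p,d)
cv2.imwrite("pics/w1.png",cv2.resize(p[:,:,::-1],(800,600)))
H={'jar1_c':.0375,'mark1':.006,'reader_block':.045,'switch_tip':.09,'switch_pivot':.063,'guard_hinge':.06,'guard_tab':.096,'open_glass_c':.031,'tray_in':.005}
for l,z in H.items():
    for r in tip_of(l,"wrist")[:6]:
        uv=np.array(r["location"])*[512,384]
        if r["score"]>.25: print(l,round(r["score"],2),uv.round(),atz(cam,uv,z).round(4)[:2])
E
```

```text
[ 0.3948 -0.204 ] [0.057 0.056] [92. 60. 40.] yaw -98.6 (np.int64(201), np.int32(1291))
[ 0.4265 -0.0927] [0.056 0.056] [95. 63. 42.] yaw 73.5 (np.int64(198), np.int32(1159))
[0.4301 0.0919] [0.054 0.057] [100.  67.  44.] yaw 59.3 (np.int64(187), np.int32(1176))
[0.476  0.0055] [0.056 0.056] [100.  68.  48.] yaw -132.8 (np.int64(173), np.int32(1056))
[0.5094 0.3539] [0.027 0.084] [64. 62. 63.] yaw 0.0 (np.int64(1), np.int32(622))
[ 0.7674 -0.0093] [0.381 0.059] [133. 136. 142.] yaw 64.1 (np.int64(3640), np.int32(3841))
jar1_c 0.78 [278. 134.] [0.4738 0.0064]
mark1 0.88 [235. 216.] [ 0.6331 -0.0713]
mark1 0.88 [341. 227.] [0.6566 0.1346]
mark1 0.69 [183. 213.] [ 0.6259 -0.1713]
mark1 0.56 [288. 221.] [0.6426 0.031 ]
switch_pivot 0.76 [509. 148.] [0.4929 0.377 ]
guard_hinge 0.93 [501. 178.] [0.5431 0.3793]
open_glass_c 0.65 [400.  84.] [0.3944 0.2024]
open_glass_c 0.54 [277. 137.] [0.4786 0.0049]
tray_in 0.92 [ 66. 155.] [ 0.5142 -0.3772]
```

View pics/w1.png

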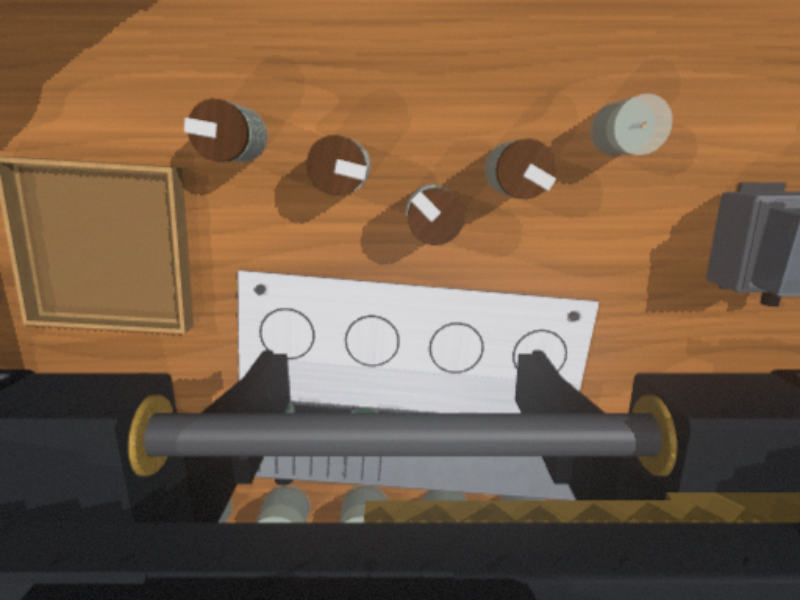

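The wrist view is clear. The lids are at (218,130), (337,165), (435,216) and (525,168), all with visible seals. The rings run from (287,334) to (540,353), the tray is at left and the box at right. Next I'll fit the rings and seal directions precisely.

```bash
cat >> h.py <<'E'
def plane_map(cam,img,x0,y0,nx,ny,z,s=.001):
    """metric map: row i = x0+i*s, col j = y0+j*s at height z"""
    i,j=np.mgrid[:nx,:ny]; X=np.stack([x0+i*s,y0+j*s,0*i+z],-1)
    q=(X@cam[1].T+cam[2])@cam[0].T; q=q[...,:2]/q[...,2:]
    return cv2.remap(img,q[...,0].astype(np.float32),q[...,1].astype(np.float32),cv2.INTER_LINEAR)
def rings(cam,p,guess,show=True):
    out=[]
    for g in guess:
        m=plane_map(cam,p.min(2),g[0]-.06,g[1]-.06,121,121,.006).astype(np.float32)
        m=cv2.GaussianBlur(m,(0,0),6)-m; m=np.clip(m,0,40)
        i,j=np.mgrid[-36:37,-36:37]; r=np.hypot(i,j); k=np.exp(-((r-32.75)/1.5)**2).astype(np.float32); 
        c=cv2.filter2D(m,-1,k)[36:-36,36:-36]; a=np.unravel_index(c.argmax(),c.shape)
        out.append([g[0]-.024+a[0]*.001,g[1]-.024+a[1]*.001])
    out=np.array(out); 
    if show:
        v=out[-1]-out[0]; print(out.round(4),"gaps",np.linalg.norm(np.diff(out,axis=0),axis=1).round(4),"row dir",np.degrees(np.arctan2(v[1],v[0])).round(2))
    return out
def seal(cam,p,c,z=.075):
    """seal yaw by sector scan: mean whiteness within a 13 mm strip from centre outwards"""
    m=plane_map(cam,p.min(2),c[0]-.035,c[1]-.035,141,141,z,.0005).astype(np.float32)
    i,j=np.mgrid[:141,:141]; x=(i-70)*.0005; y=(j-70)*.0005; r=np.hypot(x,y)
    w=(m>115)&(r<.030); 
    P=np.stack([x[w],y[w]],1); mu=P.mean(0); u=np.linalg.svd(P-mu,full_matrices=False)[2][0]
    u=u*np.sign(u@mu); return np.degrees(np.arctan2(u[1],u[0])).round(1),np.degrees(np.arctan2(mu[1],mu[0])).round(1),np.hypot(*mu).round(4),w.sum()*.25
E
python3 - <<'E'
from h import *
f=np.load("w1.npz"); cam=(f["K"],f["R"],f["t"]); p,d=f["p"],f["d"]
rings(cam,p,[(.626,-.171),(.633,-.071),(.6426,.031),(.6566,.1346)])
for j in jars(cam,p,d,show=False)[:4]: print(j[0].round(4),seal(cam,p,j[0]))
P=cloud(cam,d)
# tray walls
m=(d>0)&(abs(P[...,2]-.025)<.004)&(P[...,1]<-.2)&(P[...,0]>.4)&(P[...,0]<.66)
print("tray",cv2.minAreaRect(P[m][:,:2].astype(np.float32)),m.sum())
m=(d>0)&(abs(P[...,2]-.08)<.006)&(P[...,0]>.68)&(abs(P[...,1])<.3)
print("block",cv2.minAreaRect(P[m][:,:2].astype(np.float32)))
t=np.load("top.npz"); c=camera_params("top"); cam=(c["K"],c["R"],c["t"])
rings(cam,t["p"],[(.626,-.171),(.633,-.071),(.6426,.031),(.6516,.1346)])
jars(cam,t["p"],t["d"])
P=cloud(cam,t["d"]); 
m=(abs(P[...,2]-.06)<.06)&(P[...,2]>.045)&(abs(P[...,0]-.49)<.1)&(abs(P[...,1]-.37)<.09)
print("box",cv2.minAreaRect(P[m][:,:2].astype(np.float32)), P[m][:,2].max())
m=(abs(P[...,2]-.025)<.006)&(P[...,1]<-.2)&(P[...,1]>-.5)&(P[...,0]>.4)&(P[...,0]<.66)
print("tray",cv2.minAreaRect(P[m][:,:2].astype(np.float32)),m.sum())
E
```

```text
[[ 0.628  -0.171 ]
 [ 0.637  -0.066 ]
 [ 0.6456  0.038 ]
 [ 0.6556  0.1426]] gaps [0.1054 0.1044 0.1051] row dir 84.97
[ 0.3948 -0.204 ] (np.float64(-100.1), np.float64(-98.4), np.float64(0.0153), np.float64(400.75))
[ 0.4265 -0.0927] (np.float64(80.5), np.float64(75.0), np.float64(0.0149), np.float64(441.75))
[0.4301 0.0919] (np.float64(61.6), np.float64(59.7), np.float64(0.0148), np.float64(412.75))
[0.476  0.0055] (np.float64(-138.8), np.float64(-134.1), np.float64(0.015), np.float64(427.0))
tray ((0.5159212946891785, -0.3424328565597534), (0.2602976858615875, 0.19940441846847534), 86.88682556152344) 1473
block ((0.767407238483429, -0.009323254227638245), (0.38128504157066345, 0.05868370831012726), 85.02913665771484)
[[ 0.626  -0.17  ]
 [ 0.636  -0.066 ]
 [ 0.6446  0.039 ]
 [ 0.6546  0.1436]] gaps [0.1045 0.1054 0.1051] row dir 84.79
[ 0.7512 -0.4342] [0.22 0.11] [115.  91.  57.] yaw 0.0 (np.int64(0), np.int32(137))
[0.805  0.4785] [0.036 0.082] [94. 85. 71.] yaw 0.0 (np.int64(0), np.int32(63))
[ 0.758  -0.0253] [0.419 0.075] [141. 146. 150.] yaw 84.4 (np.int64(2072), np.int32(213
[... 395 characters left out ...]
 0.0 (np.int64(0), np.int32(91))
[0.4302 0.0914] [0.054 0.054] [76.5 53.5 36. ] yaw 67.3 (np.int64(27), np.int32(194))
[ 0.4261 -0.0936] [0.056 0.054] [78. 54. 37.] yaw 77.7 (np.int64(27), np.int32(195))
[ 0.3938 -0.205 ] [0.056 0.054] [74. 51. 34.] yaw -102.0 (np.int64(29), np.int32(201))
[ 0.3005 -0.8166] [0.12 0.16] [116.  91.  56.] yaw 0.0 (np.int64(1), np.int32(209))
[0.0464 0.0083] [0.058 0.146] [63.5 63.  45.5] yaw 0.0 (np.int64(0), np.int32(106))
box ((0.49985742568969727, 0.3760601878166199), (0.0874393954873085, 0.11546467244625092), 89.59423828125) 0.11256104129107479
tray ((0.518278956413269, -0.37695521116256714), (0.1918352097272873, 0.19069889187812805), 86.42913055419922) 298
```

>>> {"fn": "drive_tool", "kwargs": {
  "deltas": [
    [0, 0, 8.5, 0.02, 0.03, 0.04, -1],
    [0, 0, 17, 0.03, 0.06, 0.08, -1],
    [0, 0, 25.5, 0.05, 0.09, 0.12, -1],
    [0, 0, 34, 0.0697, 0.1196, 0.16, -1],
    [0, 0, 42.5, 0.0697, 0.1196, 0.2, -1],
    [0, 0, 45, 0.0697, 0.1196, 0.24, -1],
    [0, 0, 45, 0.0697, 0.1196, 0.285, -1],
    [0, 0, 45, 0.0697, 0.1196, 0.32, -1],
    [0, 0, 45, 0.0697, 0.1196, 0.345, -1],
    [0, 0, 45, 0.0697, 0.1196, 0.351, -1],
    [0, 0, 45, 0.0697, 0.1196, 0.351, 1],
    [0, 0, 45, 0.0697, 0.1196, 0.351, 1]
  ],
  "squeeze": 25
}}

```text
time: 4.7
ee_pos: [0.4302, 0.0934, 0.0468]
eef_rot: [0.381, 0.925, 0.001, 0.001]
ft_force: [-0.9, -0.2, -0.8]
width: 0.0779
```

>>> {"fn": "drive_tool", "kwargs": {
  "deltas": [
    [0, 0, 0, 0, 0, 0, 1],
    [0, 0, 0, 0, 0, 0, 1],
    [0, 0, 0, 0, 0, 0, 1],
    [0, 0, 0, 0, 0, 0, 1]
  ]
}}

```text
time: 5.1
ee_pos: [0.4297, 0.0932, 0.0462]
eef_rot: [0.381, 0.925, 0.0, 0.0]
ft_force: [-2.1, 0.2, 7.2]
width: 0.0576
```

```bash
python3 -c "
from h import *
plan((.43,.0917,.15,135),(.655,.143,.15,69),(.655,.143,.052,69))"
```

```text
now [0.4297 0.0932 0.0462] yaw 135.2 t 5.1 w 0.0576 q [-0.73  0.14  0.44  2.15 -0.08  0.86  0.55]
[0.1 0.  0.2] [-0.0012 -0.0007 -0.1038]
[ 0.1 -0.  66.2] [-0.1247  0.1942 -0.1036]
[ 0.1 -0.  66.2] [-0.1247  0.1941 -0.0056]
```

>>> {"fn": "drive_tool", "kwargs": {
  "deltas": [
    [0, 0, 0, 0, 0, -0.04, 1],
    [0, 0, 0, 0, 0, -0.085, 1],
    [0, 0, 8.5, -0.015, 0.024, -0.1036, 1],
    [0, 0, 17, -0.035, 0.055, -0.1036, 1],
    [0, 0, 25, -0.055, 0.085, -0.1036, 1],
    [0, 0, 33, -0.075, 0.117, -0.1036, 1],
    [0, 0, 41, -0.095, 0.148, -0.1036, 1],
    [0, 0, 49, -0.11, 0.172, -0.1036, 1],
    [0, 0, 57, -0.12, 0.187, -0.1036, 1],
    [0, 0, 65, -0.1247, 0.1942, -0.1036, 1],
    [0, 0, 66.2, -0.1247, 0.1942, -0.1036, 1],
    [0, 0, 66.2, -0.1247, 0.1942, -0.1036, 1]
  ]
}}

```text
time: 6.3
ee_pos: [0.6541, 0.1428, 0.1486]
eef_rot: [0.823, 0.568, -0.001, -0.0]
ft_force: [-0.6, -0.1, -1.8]
width: 0.0571
```

```bash
python3 -c "
from h import *
plan((.655,.143,.053,69))"
```

```text
now [0.6541 0.1428 0.1486] yaw 69.2 t 6.3 w 0.0571 q [-0.71  0.54  0.6   1.47 -0.31  1.23 -0.43]
[-0.   0.1  0.2] [0.0006 0.0009 0.0956]
```

>>> {"fn": "drive_tool", "kwargs": {
  "deltas": [
    [0, 0, 0, 0.0006, 0.0009, 0.03, 1],
    [0, 0, 0, 0.0006, 0.0009, 0.06, 1],
    [0, 0, 0, 0.0006, 0.0009, 0.08, 1],
    [0, 0, 0, 0.0006, 0.0009, 0.092, 1],
    [0, 0, 0, 0.0006, 0.0009, 0.0956, 1],
    [0, 0, 0, 0.0006, 0.0009, 0.0956, 1],
    [0, 0, 0, 0.0006, 0.0009, 0.0956, 0],
    [0, 0, 0, 0.0006, 0.0009, 0.0956, -1],
    [0, 0, 0, 0.0006, 0.0009, 0.0956, -1],
    [0, 0, 0, 0.0006, 0.0009, 0.07, -1],
    [0, 0, 0, 0.0006, 0.0009, 0.03, -1],
    [0, 0, 0, 0.0006, 0.0009, -0.02, -1]
  ]
}}

```text
time: 7.5
ee_pos: [0.6549, 0.143, 0.1695]
eef_rot: [0.824, 0.566, -0.001, -0.0]
ft_force: [0.2, 1.0, 1.0]
width: 0.0852
```

```bash
cat >> h.py <<'E'
def survey(cn="top"):
    p,d,cam=take(cn); P=cloud(cam,d); z=P[...,2]
    for zl in (.075,.081):
        for j in jars(cam,p,d,zl,show=False):
            c=j[0]
            if j[5]>3000 or max(j[1])>.07 or min(j[1])<.035 or abs(c[1])>.5 or c[0]<.3: continue
            if zl==.075 and c[0]>.58 or zl==.081 and c[0]<.58: continue
            print(cn,zl,c.round(4),np.round(j[1],3),"yaw",round(j[3],1),seal(cam,p,c,zl) if j[4]>8 else "")
    return p,d,cam
E
python3 -c "
from h import *
survey('top')
plan((.4757,.005,.18,25),(.4757,.005,.046,25))"
```

```text
top 0.075 [0.4754 0.0048] [0.051 0.051] yaw -136.3 (np.float64(-134.2), np.float64(-137.9), np.float64(0.0142), np.float64(519.0))
top 0.075 [ 0.426  -0.0935] [0.056 0.054] yaw 78.0 (np.float64(76.2), np.float64(77.9), np.float64(0.015), np.float64(504.25))
top 0.075 [ 0.3941 -0.2049] [0.055 0.054] yaw -102.4 (np.float64(-100.1), np.float64(-102.7), np.float64(0.0142), np.float64(337.75))
now [0.6589 0.1432 0.1802] yaw 69.0 t 7.5 w 0.0852 q [-0.71  0.52  0.62  1.43 -0.31  1.28 -0.44]
[ 0.3 -0.5 44. ] [-0.1947 -0.1214 -0.0021]
[ 0.3 -0.5 44. ] [-0.1956 -0.1226  0.1319]
```

>>> {"fn": "drive_tool", "kwargs": {
  "deltas": [
    [0, 0, 7, -0.03, -0.018, -0.01, -1],
    [0, 0, 14, -0.07, -0.043, -0.01, -1],
    [0, 0, 21, -0.11, -0.067, -0.01, -1],
    [0, 0, 28, -0.15, -0.091, -0.01, -1],
    [0, 0, 36, -0.18, -0.11, 0.0, -1],
    [0, 0, 44, -0.1931, -0.1179, 0.02, -1],
    [0, 0, 44, -0.1931, -0.1179, 0.05, -1],
    [0, 0, 44, -0.1931, -0.1179, 0.09, -1],
    [0, 0, 44, -0.1931, -0.1179, 0.115, -1],
    [0, 0, 44, -0.1931, -0.1179, 0.1226, -1],
    [0, 0, 44, -0.1931, -0.1179, 0.1226, -1],
    [0, 0, 44, -0.1931, -0.1179, 0.1226, 1]
  ]
}}

```text
time: 8.75
ee_pos: [0.4775, 0.0051, 0.0478]
eef_rot: [0.976, 0.216, 0.001, -0.0]
ft_force: [0.4, -0.1, 1.0]
width: 0.0834
```

>>> {"fn": "drive_tool", "kwargs": {
  "deltas": [
    [0, 0, 0, 0, 0, 0, 1],
    [0, 0, 0, 0, 0, 0, 1],
    [0, 0, 0, 0, 0, 0, 1],
    [0, 0, 0, 0, 0, 0, 1],
    [0, 0, 0, 0, 0, 0, 1]
  ]
}}

```text
time: 9.25
ee_pos: [0.4767, 0.0054, 0.0469]
eef_rot: [0.976, 0.216, 0.0, -0.0]
ft_force: [-1.8, 0.9, 6.7]
width: 0.0573
```

```bash
python3 -c "
from h import *
survey('top')
plan((.645,.0385,.155,156))"
```

```text
top 0.075 [ 0.4259 -0.0937] [0.056 0.054] yaw 77.7 (np.float64(76.2), np.float64(77.8), np.float64(0.015), np.float64(502.25))
top 0.075 [ 0.3937 -0.2049] [0.056 0.054] yaw -101.0 (np.float64(-100.8), np.float64(-101.6), np.float64(0.0138), np.float64(511.5))
top 0.081 [0.6561 0.1407] [0.054 0.055] yaw 13.8 (np.float64(-65.5), np.float64(5.1), np.float64(0.015), np.float64(727.0))
now [0.4767 0.0054 0.0469] yaw 25.0 t 9.3 w 0.0575 q [-0.82  0.28  0.8   2.08 -0.26  0.89 -1.01]
[   0.   -0. -131.] [ 0.1666  0.0411 -0.108 ]
```

>>> {"fn": "drive_tool", "kwargs": {
  "deltas": [
    [0, 0, 0, 0, 0, -0.04, 1],
    [0, 0, 0, 0, 0, -0.085, 1],
    [0, 0, -8, 0.01, 0.0025, -0.108, 1],
    [0, 0, -16, 0.025, 0.006, -0.108, 1],
    [0, 0, -24, 0.045, 0.011, -0.108, 1],
    [0, 0, -32, 0.065, 0.016, -0.108, 1],
    [0, 0, -40, 0.085, 0.021, -0.108, 1],
    [0, 0, -48, 0.105, 0.026, -0.108, 1],
    [0, 0, -56, 0.125, 0.031, -0.108, 1],
    [0, 0, -64, 0.145, 0.036, -0.108, 1],
    [0, 0, -72, 0.16, 0.0395, -0.108, 1],
    [0, 0, -80, 0.1666, 0.0411, -0.108, 1]
  ]
}}

```text
time: 10.5
ee_pos: [0.6455, 0.0387, 0.1536]
eef_rot: [0.606, 0.795, -0.001, -0.0]
ft_force: [-1.6, 0.2, -2.4]
width: 0.0575
```

>>> {"fn": "drive_tool", "kwargs": {
  "deltas": [
    [0, 0, -8, 0, 0, 0, 1],
    [0, 0, -16, 0, 0, 0, 1],
    [0, 0, -24, 0, 0, 0, 1],
    [0, 0, -32, 0, 0, 0, 1],
    [0, 0, -40, 0, 0, 0, 1],
    [0, 0, -48, 0, 0, 0, 1],
    [0, 0, -51, 0, 0, 0, 1],
    [0, 0, -51, 0, 0, 0, 1]
  ]
}}

```text
time: 11.3
ee_pos: [0.6445, 0.0381, 0.154]
eef_rot: [0.208, 0.978, -0.0, -0.0]
ft_force: [0.5, 0.6, -1.2]
width: 0.0578
```

```bash
python3 -c "
from h import *
plan((.645,.0385,.0535,156))"
```

```text
now [0.6445 0.0381 0.154 ] yaw 156.0 t 11.3 w 0.0578 q [-0.45  0.45  0.43  1.53 -0.19  1.21  1.16]
[-0.  -0.1  0. ] [-0.0004  0.0006  0.1005]
```

>>> {"fn": "drive_tool", "kwargs": {
  "deltas": [
    [0, 0, 0, -0.0004, 0.0006, 0.03, 1],
    [0, 0, 0, -0.0004, 0.0006, 0.07, 1],
    [0, 0, 0, -0.0004, 0.0006, 0.09, 1],
    [0, 0, 0, -0.0004, 0.0006, 0.098, 1],
    [0, 0, 0, -0.0004, 0.0006, 0.1005, 1],
    [0, 0, 0, -0.0004, 0.0006, 0.1005, 0],
    [0, 0, 0, -0.0004, 0.0006, 0.1005, -1],
    [0, 0, 0, -0.0004, 0.0006, 0.1005, -1],
    [0, 0, 0, -0.0004, 0.0006, 0.07, -1],
    [0, 0, 0, -0.0004, 0.0006, 0.03, -1],
    [0, 0, 0, -0.0004, 0.0006, 0, -1],
    [0, 0, 0, -0.0004, 0.0006, 0, -1]
  ]
}}

```text
time: 12.5
ee_pos: [0.6482, 0.0386, 0.1605]
eef_rot: [0.208, 0.978, 0.002, 0.004]
ft_force: [0.2, -0.9, -0.2]
width: 0.0864
```

```bash
python3 -c "
from h import *
survey('top')
plan((.4262,-.0933,.046,120))"
```

```text
top 0.075 [ 0.4261 -0.0935] [0.055 0.054] yaw 78.3 (np.float64(76.0), np.float64(78.5), np.float64(0.0149), np.float64(508.5))
top 0.075 [ 0.3946 -0.2058] [0.054 0.054] yaw -105.9 (np.float64(-100.6), np.float64(-106.2), np.float64(0.0135), np.float64(524.0))
top 0.081 [0.7773 0.1626] [0.042 0.068] yaw -127.3 (np.float64(-6.3), np.float64(-96.3), np.float64(0.0026), np.float64(2549.0))
now [0.647  0.0387 0.1578] yaw 156.0 t 12.6 w 0.0865 q [-0.45  0.45  0.43  1.52 -0.19  1.21  1.16]
[ 0.3  0.2 36. ] [ 0.1485 -0.2108  0.1104]
```

>>> {"fn": "drive_tool", "kwargs": {
  "deltas": [
    [0, 0, 6, 0.015, -0.022, 0, -1],
    [0, 0, 12, 0.04, -0.057, 0, -1],
    [0, 0, 18, 0.066, -0.095, 0, -1],
    [0, 0, 24, 0.092, -0.132, 0, -1],
    [0, 0, 30, 0.118, -0.169, 0, -1],
    [0, 0, 36, 0.138, -0.198, 0, -1],
    [0, 0, 36, 0.1463, -0.2094, 0.02, -1],
    [0, 0, 36, 0.1463, -0.2094, 0.06, -1],
    [0, 0, 36, 0.1463, -0.2094, 0.095, -1],
    [0, 0, 36, 0.1463, -0.2094, 0.108, -1],
    [0, 0, 36, 0.1463, -0.2094, 0.108, -1],
    [0, 0, 36, 0.1463, -0.2094, 0.108, 1]
  ]
}}

```text
time: 13.75
ee_pos: [0.4265, -0.0932, 0.0467]
eef_rot: [0.5, 0.866, -0.0, -0.0]
ft_force: [0.6, 0.8, 0.3]
width: 0.0839
```

>>> {"fn": "drive_tool", "kwargs": {
  "deltas": [
    [0, 0, 0, 0, 0, 0, 1],
    [0, 0, 0, 0, 0, 0, 1],
    [0, 0, 0, 0, 0, 0, 1],
    [0, 0, 0, 0, 0, 0, 1],
    [0, 0, 0, 0, 0, 0, 1]
  ]
}}

```text
time: 14.25
ee_pos: [0.4269, -0.093, 0.0469]
eef_rot: [0.5, 0.866, 0.0, 0.0]
ft_force: [-1.5, 0.1, 6.4]
width: 0.0578
```

```bash
python3 -c "
from h import *
survey('top')
plan((.6365,-.066,.155,38))"
```

```text
top 0.075 [ 0.3937 -0.2109] [0.046 0.055] yaw -114.3 (np.float64(-95.6), np.float64(-126.5), np.float64(0.0051), np.float64(546.75))
top 0.081 [0.6564 0.1413] [0.053 0.055] yaw 14.3 (np.float64(-60.7), np.float64(10.8), np.float64(0.0148), np.float64(734.5))
top 0.081 [0.6484 0.038 ] [0.052 0.056] yaw -8.9 (np.float64(-75.8), np.float64(-0.4), np.float64(0.0138), np.float64(835.0))
now [ 0.4268 -0.0931  0.0469] yaw 120.0 t 14.3 w 0.0577 q [-0.46  0.14  0.61  2.17 -0.11  0.86  0.74]
[ 0. -0. 82.] [-0.0814  0.1952 -0.108 ]
```

>>> {"fn": "drive_tool", "kwargs": {
  "deltas": [
    [0, 0, 0, 0, 0, -0.04, 1],
    [0, 0, 0, 0, 0, -0.085, 1],
    [0, 0, 8, -0.006, 0.015, -0.108, 1],
    [0, 0, 16, -0.017, 0.04, -0.108, 1],
    [0, 0, 24, -0.028, 0.067, -0.108, 1],
    [0, 0, 32, -0.039, 0.094, -0.108, 1],
    [0, 0, 40, -0.05, 0.121, -0.108, 1],
    [0, 0, 48, -0.062, 0.148, -0.108, 1],
    [0, 0, 56, -0.072, 0.172, -0.108, 1],
    [0, 0, 64, -0.079, 0.19, -0.108, 1],
    [0, 0, 72, -0.0814, 0.1952, -0.108, 1],
    [0, 0, 80, -0.0814, 0.1952, -0.108, 1]
  ]
}}

```text
time: 15.5
ee_pos: [0.6368, -0.0655, 0.1536]
eef_rot: [0.941, 0.34, -0.001, 0.0]
ft_force: [-1.1, 0.8, -1.9]
width: 0.0577
```

>>> {"fn": "drive_tool", "kwargs": {
  "deltas": [
    [0, 0, 2, 0, 0, 0, 1],
    [0, 0, 2, 0, 0, 0.0, 1]
  ]
}}

```text
time: 15.7
ee_pos: [0.636, -0.0658, 0.1538]
eef_rot: [0.946, 0.325, -0.001, -0.0]
ft_force: [0.2, -0.0, -2.7]
width: 0.0576
```

```bash
python3 -c "
from h import *
plan((.6365,-.066,.0535,38))"
```

```text
now [ 0.636  -0.0658  0.1538] yaw 38.0 t 15.7 w 0.0576 q [-0.53  0.51  0.76  1.56 -0.36  1.23 -0.61]
[-0.   0.1 -0. ] [0.0003 0.0005 0.1003]
```

>>> {"fn": "drive_tool", "kwargs": {
  "deltas": [
    [0, 0, 0, 0, 0, 0.03, 1],
    [0, 0, 0, 0, 0, 0.07, 1],
    [0, 0, 0, 0, 0, 0.09, 1],
    [0, 0, 0, 0, 0, 0.098, 1],
    [0, 0, 0, 0, 0, 0.1003, 1],
    [0, 0, 0, 0, 0, 0.1003, 0],
    [0, 0, 0, 0, 0, 0.1003, -1],
    [0, 0, 0, 0, 0, 0.1003, -1],
    [0, 0, 0, 0, 0, 0.07, -1],
    [0, 0, 0, 0, 0, 0.03, -1],
    [0, 0, 0, 0, 0, 0, -1],
    [0, 0, 0, 0, 0, 0, -1]
  ]
}}

```text
time: 16.9
ee_pos: [0.6389, -0.0668, 0.1601]
eef_rot: [0.946, 0.325, 0.004, 0.001]
ft_force: [1.7, 0.0, -0.0]
width: 0.0865
```

>>> {"fn": "drive_tool", "kwargs": {
  "deltas": [
    [0, 0, 3, -0.03, -0.004, -0.01, -1],
    [0, 0, 6, -0.075, -0.01, -0.02, -1],
    [0, 0, 9, -0.12, -0.017, -0.02, -1],
    [0, 0, 12, -0.165, -0.024, -0.02, -1],
    [0, 0, 15, -0.21, -0.03, -0.02, -1],
    [0, 0, 18, -0.25, -0.036, -0.02, -1],
    [0, 0, 18, -0.272, -0.039, -0.01, -1],
    [0, 0, 18, -0.2767, -0.0398, 0.0, -1],
    [0, 0, 18, -0.2767, -0.0398, 0.0, -1]
  ]
}}

```text
time: 17.8
ee_pos: [0.3932, -0.2046, 0.1537]
eef_rot: [0.985, 0.173, 0.0, -0.001]
ft_force: [0.1, 0.5, -0.5]
width: 0.0869
```

```bash
python3 -c "
from h import *
survey('side');survey('top')
plan((.394,-.2045,.046,20))"
```

```text
side 0.075 [ 0.3922 -0.2059] [0.061 0.054] yaw -114.3 (np.float64(-103.9), np.float64(-79.5), np.float64(0.0129), np.float64(592.5))
top 0.081 [0.6563 0.141 ] [0.055 0.054] yaw 12.2 (np.float64(-61.8), np.float64(9.2), np.float64(0.015), np.float64(714.5))
top 0.081 [0.6475 0.0381] [0.052 0.059] yaw -5.4 (np.float64(-64.7), np.float64(5.1), np.float64(0.0139), np.float64(744.25))
top 0.081 [ 0.6372 -0.0667] [0.055 0.055] yaw -11.8 (np.float64(72.7), np.float64(-8.2), np.float64(0.0141), np.float64(788.75))
now [ 0.3946 -0.2045  0.1547] yaw 20.1 t 17.9 w 0.0873 q [-0.64 -0.08  1.01  2.06  0.07  1.12 -0.89]
[0.  0.  0.1] [-0.0005 -0.0003  0.1087]
```

>>> {"fn": "drive_tool", "kwargs": {
  "deltas": [
    [0, 0, 0, 0, 0, 0.03, -1],
    [0, 0, 0, 0, 0, 0.07, -1],
    [0, 0, 0, 0, 0, 0.098, -1],
    [0, 0, 0, 0, 0, 0.108, -1],
    [0, 0, 0, 0, 0, 0.108, -1],
    [0, 0, 0, 0, 0, 0.108, 1],
    [0, 0, 0, 0, 0, 0.108, 1],
    [0, 0, 0, 0, 0, 0.108, 1],
    [0, 0, 0, 0, 0, 0.108, 1],
    [0, 0, 0, 0, 0, 0.108, 1],
    [0, 0, 0, 0, 0, 0.108, 1],
    [0, 0, 0, 0, 0, 0.108, 1]
  ]
}}

```text
time: 19.1
ee_pos: [0.3942, -0.2048, 0.0469]
eef_rot: [0.985, 0.174, 0.0, -0.0]
ft_force: [-0.9, 1.0, 6.6]
width: 0.0579
```

```bash
python3 -c "
from h import *
plan((.627,-.1705,.155,115))"
```

```text
now [ 0.3942 -0.2048  0.0469] yaw 20.0 t 19.1 w 0.0579 q [-0.56  0.23  1.02  2.16 -0.26  0.87 -0.59]
[  0.   -0.1 -95. ] [ 0.2306  0.0474 -0.1079]
```

>>> {"fn": "drive_tool", "kwargs": {
  "deltas": [
    [0, 0, 0, 0, 0, -0.04, 1],
    [0, 0, 0, 0, 0, -0.085, 1],
    [0, 0, -8, 0.02, 0.004, -0.108, 1],
    [0, 0, -16, 0.05, 0.01, -0.108, 1],
    [0, 0, -24, 0.085, 0.0175, -0.108, 1],
    [0, 0, -32, 0.12, 0.0247, -0.108, 1],
    [0, 0, -40, 0.155, 0.0319, -0.108, 1],
    [0, 0, -48, 0.19, 0.039, -0.108, 1],
    [0, 0, -56, 0.215, 0.0442, -0.108, 1],
    [0, 0, -64, 0.2306, 0.0474, -0.108, 1],
    [0, 0, -72, 0.2306, 0.0474, -0.108, 1],
    [0, 0, -80, 0.2306, 0.0474, -0.108, 1]
  ]
}}

```text
time: 20.3
ee_pos: [0.6266, -0.1705, 0.1535]
eef_rot: [0.64, 0.768, -0.001, -0.001]
ft_force: [-0.6, -0.0, -1.7]
width: 0.0575
```

>>> {"fn": "drive_tool", "kwargs": {
  "deltas": [
    [0, 0, -8, 0, 0, 0, 1],
    [0, 0, -15, 0, 0, 0, 1],
    [0, 0, -15, 0, 0, 0.0, 1]
  ]
}}

```text
time: 20.6
ee_pos: [0.6263, -0.1707, 0.1541]
eef_rot: [0.537, 0.844, -0.0, -0.0]
ft_force: [0.0, 0.5, -2.4]
width: 0.0576
```

```bash
python3 -c "
from h import *
plan((.627,-.1705,.0535,115))"
```

```text
now [ 0.6263 -0.1707  0.1541] yaw 115.1 t 20.6 w 0.0576 q [-0.31  0.51  0.69  1.53 -0.34  1.23  0.87]
[-0.  -0.   0.1] [-0.0002  0.0007  0.1006]
```

>>> {"fn": "drive_tool", "kwargs": {
  "deltas": [
    [0, 0, 0, 0, 0, 0.03, 1],
    [0, 0, 0, 0, 0, 0.07, 1],
    [0, 0, 0, 0, 0, 0.09, 1],
    [0, 0, 0, 0, 0, 0.098, 1],
    [0, 0, 0, 0, 0, 0.1006, 1],
    [0, 0, 0, 0, 0, 0.1006, 0],
    [0, 0, 0, 0, 0, 0.1006, -1],
    [0, 0, 0, 0, 0, 0.1006, -1],
    [0, 0, 0, 0, 0, 0.07, -1],
    [0, 0, 0, 0, 0, 0.03, -1],
    [0, 0, 0, 0, 0, 0, -1],
    [0, 0, 0, 0, 0, 0, -1]
  ]
}}

```text
time: 21.8
ee_pos: [0.6292, -0.1718, 0.1603]
eef_rot: [0.538, 0.843, 0.002, 0.004]
ft_force: [-0.2, -0.4, 0.5]
width: 0.0862
```

>>> {"fn": "drive_tool", "kwargs": {
  "deltas": [
    [0, 0, -8, 0.025, -0.008, -0.03, -1],
    [0, 0, -16, 0.05, -0.016, -0.06, -1],
    [0, 0, -24, 0.075, -0.024, -0.09, -1],
    [0, 0, -32, 0.1, -0.032, -0.12, -1],
    [0, 0, -40, 0.125, -0.04, -0.15, -1],
    [0, 0, -48, 0.15, -0.048, -0.18, -1],
    [0, 0, -56, 0.175, -0.056, -0.21, -1],
    [0, 0, -65, 0.2, -0.063, -0.24, -1],
    [0, 0, -65, 0.207, -0.0656, -0.246, -1],
    [0, 0, -65, 0.207, -0.0656, -0.246, -1]
  ]
}}

```text
time: 22.8
ee_pos: [0.4798, -0.0101, 0.4015]
eef_rot: [-0.0, 1.0, 0.001, 0.001]
ft_force: [0.5, 0.0, 0.5]
width: 0.0869
```

```bash
python3 - <<'E'
from h import *
survey('top')
p,d,cam=survey('wrist')
cv2.imwrite("pics/w2.png",cv2.resize(p[:,:,::-1],(800,600)))
plan((.45,.37,.3,180))
E
```

```text
top 0.081 [0.6561 0.1422] [0.054 0.054] yaw 10.9 (np.float64(-51.4), np.float64(16.5), np.float64(0.0142), np.float64(736.5))
top 0.081 [0.6501 0.038 ] [0.052 0.053] yaw -7.8 (np.float64(-78.2), np.float64(2.8), np.float64(0.0137), np.float64(878.5))
top 0.081 [ 0.6277 -0.1713] [0.054 0.055] yaw -8.8 (np.float64(55.3), np.float64(-14.8), np.float64(0.0138), np.float64(788.75))
wrist 0.081 [ 0.637  -0.0653] [0.056 0.056] yaw -1.0 (np.float64(-75.8), np.float64(3.9), np.float64(0.0149), np.float64(549.75))
wrist 0.081 [0.6466 0.0383] [0.056 0.055] yaw -2.7 (np.float64(-53.0), np.float64(5.8), np.float64(0.014), np.float64(540.5))
now [ 0.4798 -0.0114  0.3996] yaw 179.9 t 22.9 w 0.0867 q [-0.6  -0.06  0.5   1.56  0.03  1.64  1.48]
[-0.  -0.  -0.1] [0.0307 0.3813 0.0996]
```

View pics/w2.png

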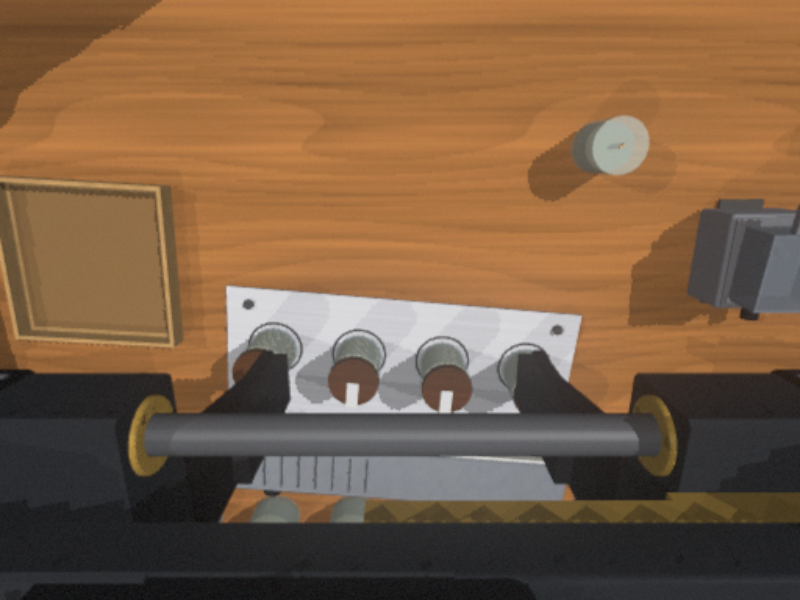

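>>> {"fn": "drive_tool", "kwargs": {
  "deltas": [
    [0, 0, 0, -0.03, 0, 0, -1],
    [0, 0, 0, -0.07, 0, 0, -1],
    [0, 0, 0, -0.11, 0, 0, -1],
    [0, 0, 0, -0.13, 0, 0, -1],
    [0, 0, 0, -0.13, 0, 0, -1],
    [0, 0, 0, -0.13, 0, 0, -1]
  ]
}}

```text
time: 23.5
ee_pos: [0.6098, -0.0121, 0.3987]
eef_rot: [0.002, 1.0, -0.001, -0.001]
ft_force: [-1.1, 0.0, 0.2]
width: 0.0871
```

```bash
cat >> h.py <<'E'
def seal2(cam,p,c,z):
    """seal yaw by template fit: 13 mm strip from lid centre to rim in the lid-plane map, centre free by 3 mm"""
    m=plane_map(cam,p.min(2),c[0]-.035,c[1]-.035,141,141,z,.0005).astype(np.float32)
    i,j=np.mgrid[:141,:141]; best=None
    for dx in np.arange(-.003,.0031,.001):
        for dy in np.arange(-.003,.0031,.001):
            x=(i-70)*.0005-dx; y=(j-70)*.0005-dy; r=np.hypot(x,y); L=r<.0265
            for a in np.radians(np.arange(-180,180,2)):
                u=x*np.cos(a)+y*np.sin(a); v=-x*np.sin(a)+y*np.cos(a)
                s=L&(u>0)&(abs(v)<.0065); o=L&~s
                q=m[s].mean()-m[o].mean()-m[o].std()
                if best is None or q>best[0]: best=(q,np.degrees(a),dx,dy)
    return np.round(best,4)
E
python3 - <<'E'
from h import *
p,d,cam=take('wrist'); np.savez("w3.npz",p=p,d=d,K=cam[0],R=cam[1],t=cam[2])
for j in jars(cam,p,d,.081):
    if max(j[1])<.065 and min(j[1])>.045: print(seal2(cam,p,j[0],.081))
cv2.imwrite("pics/w3.png",cv2.resize(p[:,:,::-1],(800,600)))
E
```

```text
[0.5092 0.3441] [0.08  0.004] [60. 59. 61.] yaw 0.0 (np.int64(0), np.int32(716))
[ 0.6278 -0.1708] [0.056 0.057] [95. 65. 49.] yaw -4.6 (np.int64(174), np.int32(1044))
[ 0.6376 -0.0661] [0.055 0.056] [99. 74. 62.] yaw -3.6 (np.int64(161), np.int32(995))
[0.647  0.0382] [0.056 0.056] [101.  77.  66.] yaw -1.2 (np.int64(164), np.int32(984))
[0.6563 0.1422] [0.056 0.056] [101.  76.  63.] yaw 3.3 (np.int64(175), np.int32(1008))
[ 0.7205 -0.4127] [0.069 0.036] [109.  87.  58.] yaw 0.0 (np.int64(0), np.int32(415))
[ 0.7577 -0.0562] [0.354 0.069] [135. 138. 144.] yaw 103.4 (np.int64(6266), np.int32(6785))
[0.7525 0.171 ] [0.048 0.022] [132.5 134.  139. ] yaw -27.0 (np.int64(193), np.int32(228))
[ 1.384698e+02 -4.000000e+00  1.000000e-03 -1.000000e-03]
[ 1.284866e+02 -6.000000e+00  1.000000e-03  0.000000e+00]
[ 1.23134e+02 -4.00000e+00  1.00000e-03  0.00000e+00]
[ 1.261162e+02 -4.000000e+00  1.000000e-03  0.000000e+00]
```

View pics/w3.png

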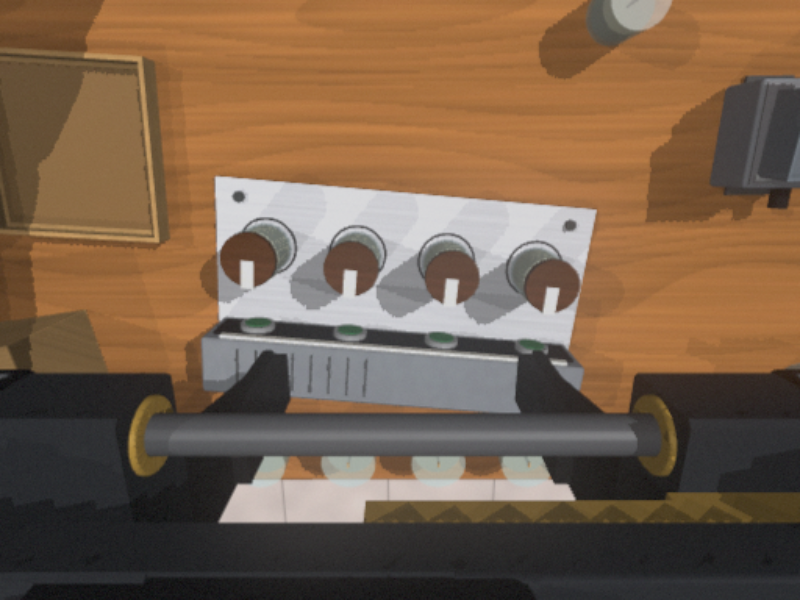

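All four jars stand on their rings with seals toward the lenses, at yaws of −4 to −6° against the reader's −5°. Next is the switch box.

>>> {"fn": "drive_tool", "kwargs": {
  "deltas": [
    [0, 0, 0, 0.01, 0.03, 0, -1],
    [0, 0, 0, 0.026, 0.072, 0.01, -1],
    [0, 0, 0, 0.042, 0.115, 0.02, -1],
    [0, 0, 0, 0.057, 0.158, 0.03, -1],
    [0, 0, 0, 0.073, 0.2, 0.04, -1],
    [0, 0, 0, 0.088, 0.243, 0.05, -1],
    [0, 0, 0, 0.104, 0.286, 0.06, -1],
    [0, 0, 0, 0.12, 0.33, 0.08, -1],
    [0, 0, 0, 0.134, 0.37, 0.09, -1],
    [0, 0, 0, 0.14, 0.386, 0.1, -1],
    [0, 0, 0, 0.14, 0.386, 0.1, -1],
    [0, 0, 0, 0.14, 0.386, 0.1, -1]
  ]
}}

```text
time: 24.75
ee_pos: [0.4702, 0.3738, 0.301]
eef_rot: [0.001, 1.0, -0.0, 0.0]
ft_force: [0.7, -1.7, 1.0]
width: 0.087
```

```bash
python3 - <<'E'
from h import *
p,d,cam=take('wrist'); np.savez("w4.npz",p=p,d=d,K=cam[0],R=cam[1],t=cam[2])
P=cloud(cam,d)
for l,z in {'switch_tip':.09,'switch_pivot':.063,'guard_hinge':.06,'guard_tab':.096}.items():
    for r in tip_of(l,"wrist")[:2]:
        uv=np.array(r["location"])*[512,384]; print(l,round(r["score"],2),uv.round(),atz(cam,uv,z).round(4)[:2],P[int(uv[1]),int(uv[0])].round(4))
reg=(d>0)&(abs(P[...,0]-.5)<.12)&(abs(P[...,1]-.37)<.09)
for z0,z1 in ((.055,.066),(.085,.092),(.092,.1),(.1,.106),(.106,.115),(.115,.14)):
    m=reg&(P[...,2]>z0)&(P[...,2]<z1)
    if m.sum()>8: print(z0,z1,m.sum(),cv2.minAreaRect(P[m][:,:2].astype(np.float32)),P[m].min(0).round(4),P[m].max(0).round(4))
cv2.imwrite("pics/w4.png",cv2.resize(p[:,:,::-1],(800,600)))
plan((.44,.37,.2,0))
E
```

```text
guard_hinge 0.64 [261. 216.] [0.5441 0.3785] [0.5271 0.378  0.1012]
guard_tab 0.88 [260. 159.] [0.4571 0.377 ] [0.4543 0.3766 0.1067]
0.055 0.066 844 ((0.5067312717437744, 0.37880682945251465), (0.10273639857769012, 0.0890720933675766), 0.43481940031051636) [0.4556 0.334  0.055 ] [0.5584 0.4235 0.0659]
0.085 0.092 52 ((0.4695211946964264, 0.37848779559135437), (0.0009469276410527527, 0.06973360478878021), 0.3299582004547119) [0.4689 0.3436 0.0852] [0.4701 0.4134 0.092 ]
0.092 0.1 357 ((0.4964398145675659, 0.3787161409854889), (0.10780518501996994, 0.06963544338941574), 0.2934103310108185) [0.4426 0.3438 0.092 ] [0.5502 0.4138 0.1   ]
0.1 0.106 3396 ((0.49578988552093506, 0.3787240982055664), (0.10729555785655975, 0.07011322677135468), 0.22757571935653687) [0.4421 0.3436 0.1   ] [0.5493 0.4139 0.106 ]
0.106 0.115 402 ((0.46146050095558167, 0.37665215134620667), (0.0401468425989151, 0.06855326145887375), 9.013489723205566) [0.4425 0.3436 0.106 ] [0.4844 0.4131 0.1091]
now [0.4707 0.374  0.3013] yaw 179.9 t 25.0 w 0.0872 q [-1.01  0.25  0.33  1.44 -0.08  1.46  0.88]
[ 1.000e-01 -1.000e-01  1.799e+02] [ 0.0307 -0.0041  0.1013]
```

View pics/w4.png

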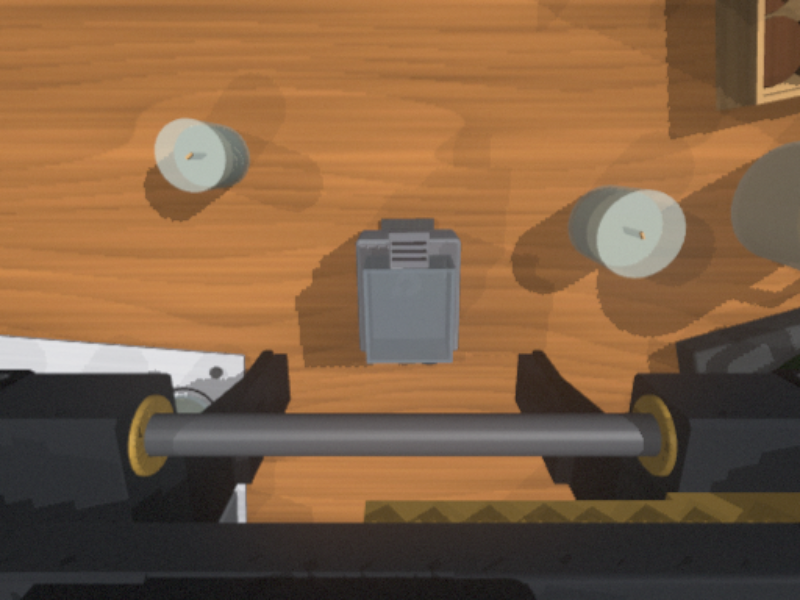

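The box centre is at (0.507, 0.379) with yaw ≈ 0, and the hood is slightly ajar, with its tab at px (408,228). I'll pinch the tab.

>>> {"fn": "drive_tool", "kwargs": {
  "deltas": [
    [0, 0, 0, 0.01, 0.002, 0.03, -1],
    [0, 0, 0, 0.0197, 0.0045, 0.075, -1],
    [0, 0, 0, 0.0197, 0.0045, 0.12, -1],
    [0, 0, 0, 0.0197, 0.0045, 0.16, -1],
    [0, 0, 0, 0.0197, 0.0045, 0.185, -1],
    [0, 0, 0, 0.0197, 0.0045, 0.194, -1],
    [0, 0, 0, 0.0197, 0.0045, 0.194, -1],
    [0, 0, 0, 0.0197, 0.0045, 0.194, 1],
    [0, 0, 0, 0.0197, 0.0045, 0.194, 1],
    [0, 0, 0, 0.0197, 0.0045, 0.194, 1],
    [0, 0, 0, 0.0197, 0.0045, 0.194, 1],
    [0, 0, 0, 0.0197, 0.0045, 0.194, 1]
  ],
  "squeeze": 8
}}

```text
time: 26.2
ee_pos: [0.4502, 0.3799, 0.107]
eef_rot: [0.0, 1.0, 0.0, 0.0]
ft_force: [0.7, -0.4, -0.6]
width: 0.0546
```

>>> {"fn": "drive_tool", "kwargs": {
  "deltas": [
    [0, 0, 0, 0, 0, 0, 1],
    [0, 0, 0, 0, 0, 0, 1],
    [0, 0, 0, 0, 0, 0, 1]
  ]
}}

```text
time: 26.5
ee_pos: [0.45, 0.3795, 0.1065]
eef_rot: [-0.0, 1.0, -0.0, -0.0]
ft_force: [-1.6, -11.1, 1.4]
width: 0.0309
```

```bash
python3 - <<'E'
from h import *
hx,hz=.5467,.060
x,y,z=read_state()["ee_pos"]; l,h=hx-x,z-hz
print("r",np.hypot(l,h)); plan()
th0=.07
for th in np.arange(.1,1.8,.1):
    a=th-th0; print(round(th,2),"tool x",round(-((hx-l*np.cos(a)+h*np.sin(a))-x),4),"tool z",round(-((hz+l*np.sin(a)+h*np.cos(a))-z),4))
E
```

```text
r 0.10728279369999637
now [0.45   0.3795 0.1065] yaw -180.0 t 26.5 w 0.0309 q [-1.02  0.36  0.29  1.73 -0.12  1.07  0.88]
0.1 tool x -0.0014 tool z -0.0029
0.2 tool x -0.0068 tool z -0.0121
0.3 tool x -0.0131 tool z -0.0208
0.4 tool x -0.0203 tool z -0.0288
0.5 tool x -0.0282 tool z -0.0361
0.6 tool x -0.0368 tool z -0.0425
0.7 tool x -0.0459 tool z -0.048
0.8 tool x -0.0556 tool z -0.0526
0.9 tool x -0.0657 tool z -0.0562
1.0 tool x -0.0761 tool z -0.0588
1.1 tool x -0.0868 tool z -0.0603
1.2 tool x -0.0975 tool z -0.0608
1.3 tool x -0.1082 tool z -0.0602
1.4 tool x -0.1188 tool z -0.0585
1.5 tool x -0.1291 tool z -0.0558
1.6 tool x -0.1392 tool z -0.052
1.7 tool x -0.1488 tool z -0.0473
```

>>> {"fn": "drive_tool", "kwargs": {
  "deltas": [
    [0, 0, 0, -0.005, -0.001, -0.007, 1],
    [0, 0, 0, -0.0126, -0.001, -0.0162, 1],
    [0, 0, 0, -0.026, -0.001, -0.0317, 1],
    [0, 0, 0, -0.0421, -0.001, -0.0443, 1],
    [0, 0, 0, -0.0603, -0.001, -0.0534, 1],
    [0, 0, 0, -0.0801, -0.001, -0.0587, 1],
    [0, 0, 0, -0.1006, -0.001, -0.06, 1],
    [0, 0, 0, -0.1208, -0.001, -0.0571, 1],
    [0, 0, 0, -0.1355, -0.001, -0.0524, 1],
    [0, 0, 0, -0.1355, -0.001, -0.0524, 1],
    [0, 0, 0, -0.1355, -0.001, -0.0524, 1]
  ]
}}

```text
time: 27.6
ee_pos: [0.5867, 0.3795, 0.1599]
eef_rot: [-0.0, 1.0, 0.001, 0.001]
ft_force: [2.0, 3.4, 2.4]
width: 0.0299
```

```bash
cat > hood.py <<'E'
from h import *
def hood(cn="top"):
    p,d,cam=take(cn); P=cloud(cam,d)
    m=(d>0)&(abs(P[...,0]-.53)<.11)&(abs(P[...,1]-.379)<.03)&(P[...,2]>.065)
    Q=P[m]; 
    for x0 in np.arange(.43,.63,.02):
        q=Q[(Q[:,0]>=x0)&(Q[:,0]<x0+.02)]
        if len(q): print(cn,x0.round(2),len(q),"z",q[:,2].min().round(3),q[:,2].max().round(3))
    return p
E
python3 - <<'E'
from hood import *
plan()
p=hood("side")
cv2.imwrite("pics/s5.png",cv2.resize(p[90:250,90:290,::-1],(800,600)))
E
```

```text
now [0.5867 0.3795 0.1599] yaw -180.0 t 27.6 w 0.0299 q [-0.86  0.55  0.33  1.35 -0.18  1.26  1.04]
side 0.45 4 z 0.065 0.066
side 0.47 17 z 0.065 0.098
side 0.49 8 z 0.065 0.473
side 0.51 9 z 0.065 0.471
side 0.53 260 z 0.065 0.464
side 0.55 405 z 0.065 0.555
side 0.57 203 z 0.068 0.458
side 0.59 34 z 0.135 0.337
side 0.61 16 z 0.316 0.54
```

View pics/s5.png

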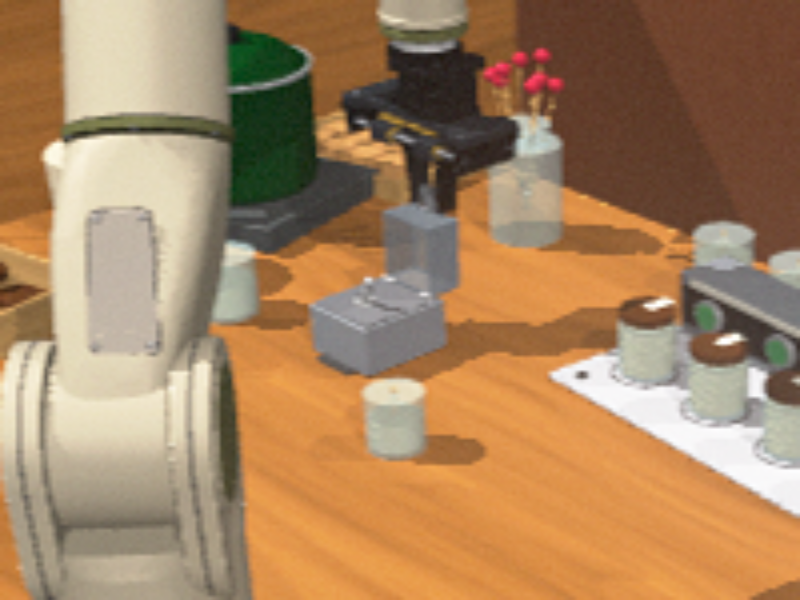

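The hood stands open at about 90° and the toggle is exposed at (375,295). I'll release the tab and look at the toggle.

>>> {"fn": "drive_tool", "kwargs": {
  "deltas": [
    [0, 0, 0, 0, 0, 0, -1],
    [0, 0, 0, 0, 0, 0, -1],
    [0, 0, 0, 0, 0, 0, -1],
    [0, 0, 0, 0, 0, -0.03, -1],
    [0, 0, 0, 0, 0, -0.07, -1],
    [0, 0, 0, 0.03, 0, -0.1, 1],
    [0, 0, 0, 0.07, 0, -0.1, 1],
    [0, 0, 0, 0.11, 0, -0.1, 1],
    [0, 0, 0, 0.14, 0, -0.1, 1],
    [0, 0, 0, 0.15, 0, -0.1, 1],
    [0, 0, 0, 0.15, 0, -0.1, 1]
  ]
}}

```text
time: 28.75
ee_pos: [0.4345, 0.379, 0.2593]
eef_rot: [-0.001, 1.0, 0.0, -0.0]
ft_force: [-0.4, -0.3, 0.2]
width: 0.0296
```

```bash
cat >> hood.py <<'E'
def toggle(cn,name=None):
    p,d,cam=take(cn); P=cloud(cam,d)
    m=(d>0)&(abs(P[...,0]-.4917)<.014)&(abs(P[...,1]-.379)<.03)&(P[...,2]>.078)&(P[...,2]<.1)
    if m.sum(): print("toggle pts",m.sum(),P[m].mean(0).round(4),P[m].min(0).round(4),P[m].max(0).round(4))
    for r in tip_of("switch_tip",cn)[:2]:
        uv=np.array(r["location"])*[512,384]; print("tip",round(r["score"],2),uv.round(),atz(cam,uv,.089).round(4))
    if name:
        u,v=proj(cam,(.4917,.379,.08)).astype(int); c=p[max(v-60,0):v+60,max(u-80,0):u+80,::-1]; cv2.imwrite(name,cv2.resize(c,(800,600)))
E
python3 - <<'E'
from hood import *
survey("top")
plan((.4917,.338,.17,180),(.4917,.338,.097,180))
toggle("wrist","pics/w6.png")
E
```

```text
top 0.081 [0.6555 0.1418] [0.054 0.054] yaw 10.7 (np.float64(-48.9), np.float64(16.1), np.float64(0.0142), np.float64(707.0))
top 0.081 [0.6482 0.038 ] [0.051 0.056] yaw -4.4 (np.float64(82.1), np.float64(-5.9), np.float64(0.016), np.float64(541.75))
top 0.081 [ 0.6366 -0.066 ] [0.055 0.054] yaw -10.1 (np.float64(51.2), np.float64(-11.2), np.float64(0.0155), np.float64(448.5))
top 0.081 [ 0.628  -0.1716] [0.054 0.057] yaw -17.3 (np.float64(50.8), np.float64(-23.4), np.float64(0.0152), np.float64(675.25))
now [0.4358 0.3786 0.2592] yaw -180.0 t 28.8 w 0.0258 q [-1.06  0.21  0.31  1.58 -0.07  1.36  0.83]
[0. 0. 0.] [-0.0558 -0.0406  0.0892]
[0. 0. 0.] [-0.0558 -0.0406  0.1622]
toggle pts 99 [0.4913 0.3702 0.0892] [0.4876 0.3641 0.0782] [0.4972 0.3767 0.0946]
tip 0.72 [253. 226.] [0.4953 0.3733 0.089 ]
```

View pics/w6.png

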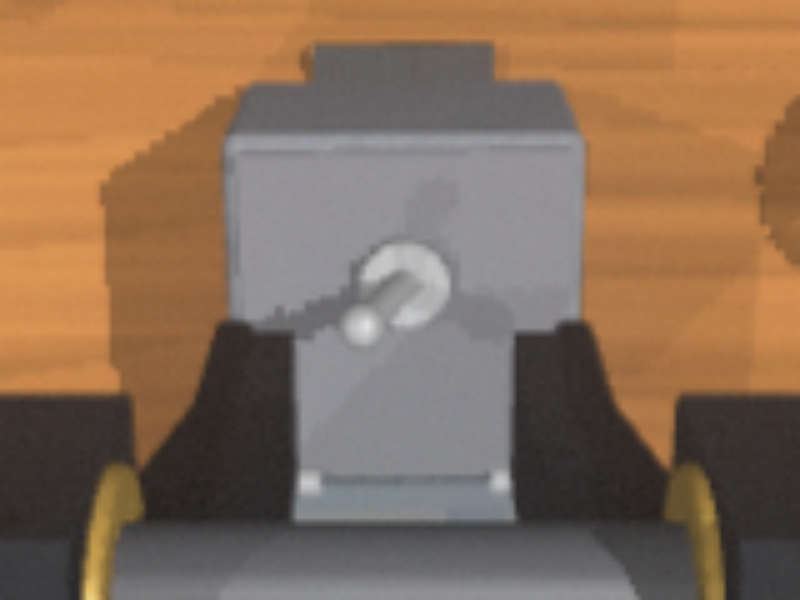

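Toggle leans to −y (image left), i.e. off, and all four jars are still on their marks. I'll flip it toward +y with closed fingers.

>>> {"fn": "drive_tool", "kwargs": {
  "deltas": [
    [0, 0, 0, -0.02, -0.02, 0, 1],
    [0, 0, 0, -0.0562, -0.0425, 0.02, 1],
    [0, 0, 0, -0.0562, -0.0425, 0.06, 1],
    [0, 0, 0, -0.0562, -0.0425, 0.1, 1],
    [0, 0, 0, -0.0562, -0.0425, 0.14, 1],
    [0, 0, 0, -0.0562, -0.0425, 0.157, 1],
    [0, 0, 0, -0.0562, -0.0425, 0.162, 1],
    [0, 0, 0, -0.0562, -0.0425, 0.162, 1]
  ]
}}

```text
time: 29.7
ee_pos: [0.4926, 0.3356, 0.0965]
eef_rot: [0.001, 1.0, -0.001, -0.0]
ft_force: [-0.8, -0.6, -0.2]
width: 0.0005
```

>>> {"fn": "drive_tool", "kwargs": {
  "deltas": [
    [0, 0, 0, 0, 0.008, 0, 1],
    [0, 0, 0, 0, 0.014, 0, 1],
    [0, 0, 0, 0, 0.018, 0, 1],
    [0, 0, 0, 0, 0.022, 0, 1],
    [0, 0, 0, 0, 0.026, 0, 1],
    [0, 0, 0, 0, 0.029, 0, 1],
    [0, 0, 0, 0, 0.032, 0, 1],
    [0, 0, 0, 0, 0.0335, 0, 1],
    [0, 0, 0, 0, 0.0335, 0, 1]
  ]
}}

```text
time: 30.6
ee_pos: [0.4917, 0.3701, 0.0969]
eef_rot: [-0.0, 1.0, 0.0, 0.0]
ft_force: [-0.6, -0.3, -0.3]
width: 0.0003
```

>>> {"fn": "drive_tool", "kwargs": {
  "deltas": [
    [0, 0, 0, 0, 0.002, 0, 1],
    [0, 0, 0, 0, 0.0035, 0, 1],
    [0, 0, 0, 0, 0.0035, 0, 1]
  ]
}}

```text
time: 30.9
ee_pos: [0.4916, 0.3733, 0.0968]
eef_rot: [-0.0, 1.0, -0.0, -0.0]
ft_force: [-0.3, -1.0, -0.2]
width: 0.0005
```

>>> {"fn": "drive_tool", "kwargs": {
  "deltas": [
    [0, 0, 0, 0, 0.002, 0, 1],
    [0, 0, 0, 0, 0.003, 0, 1],
    [0, 0, 0, 0, 0.003, 0, 1]
  ]
}}

```text
time: 31.2
ee_pos: [0.4918, 0.3753, 0.0967]
eef_rot: [0.0, 1.0, -0.001, -0.0]
ft_force: [-0.2, -5.8, 0.3]
width: 0.0005
```

At the stop: reaction is 5.8 N. Backing off to look.

>>> {"fn": "drive_tool", "kwargs": {
  "deltas": [
    [0, 0, 0, 0, -0.01, 0, 1],
    [0, 0, 0, 0, -0.03, 0, 1],
    [0, 0, 0, 0, -0.03, -0.04, 1],
    [0, 0, 0, 0, -0.03, -0.08, 1],
    [0, 0, 0, 0.02, -0.01, -0.12, 1],
    [0, 0, 0, 0.05, 0, -0.16, 1],
    [0, 0, 0, 0.056, 0, -0.162, 1],
    [0, 0, 0, 0.056, 0, -0.162, 1]
  ]
}}

```text
time: 32.0
ee_pos: [0.4351, 0.3771, 0.2603]
eef_rot: [-0.001, 1.0, 0.002, 0.001]
ft_force: [0.7, -0.5, 0.1]
width: 0.0004
```

```bash
python3 - <<'E'
from hood import *
toggle("wrist")
p,d,cam=take("wrist"); P=cloud(cam,d)
m=(d>0)&(abs(P[...,1]-.379)<.05)&(P[...,0]>.5)&(P[...,2]>.062)&(P[...,2]<.18)
Q=P[m]
for z0 in np.arange(.06,.18,.015):
    q=Q[(Q[:,2]>=z0)&(Q[:,2]<z0+.015)]
    if len(q): print(z0.round(3),len(q),"x",q[:,0].min().round(4),q[:,0].mean().round(4),q[:,0].max().round(4),"y",q[:,1].min().round(3),q[:,1].max().round(3))
plan()
E
```

```text
toggle pts 59 [0.4898 0.3868 0.0871] [0.4869 0.3807 0.0782] [0.494  0.3943 0.0935]
tip 0.67 [268. 225.] [0.4934 0.39   0.089 ]
0.06 21 x 0.5 0.5016 0.503 y 0.36 0.383
0.135 247 x 0.5513 0.573 0.5811 y 0.364 0.386
now [0.4362 0.3751 0.2576] yaw 179.9 t 32.1 w 0.0003 q [-1.06  0.21  0.32  1.58 -0.07  1.36  0.83]
```

The toggle tip now sits at y = 0.390, so it is on. I'll pinch the tab again and close the hood.

>>> {"fn": "drive_tool", "kwargs": {
  "deltas": [
    [0, 0, 0, -0.03, 0.002, 0, -1],
    [0, 0, 0, -0.075, 0.002, 0, -1],
    [0, 0, 0, -0.12, 0.002, 0, -1],
    [0, 0, 0, -0.15, 0.002, 0.01, -1],
    [0, 0, 0, -0.15, 0.002, 0.04, -1],
    [0, 0, 0, -0.15, 0.002, 0.08, -1],
    [0, 0, 0, -0.15, 0.002, 0.095, -1],
    [0, 0, 0, -0.15, 0.002, 0.0995, -1],
    [0, 0, 0, -0.15, 0.002, 0.0995, 1],
    [0, 0, 0, -0.15, 0.002, 0.0995, 1],
    [0, 0, 0, -0.15, 0.002, 0.0995, 1],
    [0, 0, 0, -0.15, 0.002, 0.0995, 1]
  ]
}}

```text
time: 33.35
ee_pos: [0.5862, 0.3786, 0.1608]
eef_rot: [-0.0, 1.0, 0.001, 0.001]
ft_force: [-0.6, 0.6, -1.6]
width: 0.0401
```

>>> {"fn": "drive_tool", "kwargs": {
  "deltas": [
    [0, 0, 0, 0, 0, 0, 1],
    [0, 0, 0, 0, 0, 0, 1],
    [0, 0, 0, 0, 0, 0, 1],
    [0, 0, 0, 0, 0, 0, 1]
  ]
}}

```text
time: 33.75
ee_pos: [0.5859, 0.3794, 0.1602]
eef_rot: [-0.0, 1.0, 0.001, 0.001]
ft_force: [1.4, 4.4, 4.4]
width: 0.0303
```

>>> {"fn": "drive_tool", "kwargs": {
  "deltas": [
    [0, 0, 0, 0.0149, 0, -0.0046, 1],
    [0, 0, 0, 0.0351, 0, -0.0075, 1],
    [0, 0, 0, 0.0556, 0, -0.0062, 1],
    [0, 0, 0, 0.0754, 0, -0.0009, 1],
    [0, 0, 0, 0.0936, 0, 0.0082, 1],
    [0, 0, 0, 0.1097, 0, 0.0208, 1],
    [0, 0, 0, 0.1231, 0, 0.0363, 1],
    [0, 0, 0, 0.1309, 0, 0.0496, 1],
    [0, 0, 0, 0.135, 0, 0.057, 1],
    [0, 0, 0, 0.135, 0, 0.0605, 1],
    [0, 0, 0, 0.135, 0, 0.0605, 1],
    [0, 0, 0, 0.135, 0, 0.0605, 1]
  ]
}}

```text
time: 34.95
ee_pos: [0.4492, 0.3784, 0.0984]
eef_rot: [-0.0, 1.0, -0.001, -0.002]
ft_force: [-8.2, 2.3, 2.5]
width: 0.0299
```

>>> {"fn": "drive_tool", "kwargs": {
  "deltas": [
    [0, 0, 0, 0, 0, 0, -1],
    [0, 0, 0, 0, 0, 0, -1],
    [0, 0, 0, 0, 0, 0, -1],
    [0, 0, 0, 0, 0, -0.02, -1],
    [0, 0, 0, 0, 0, -0.05, 1],
    [0, 0, 0, 0, 0, -0.05, 1],
    [0, 0, 0, 0, 0, -0.05, 1],
    [0, 0, 0, 0, 0, -0.05, 1],
    [0, 0, 0, 0, 0, -0.05, 1],
    [0, 0, 0, 0, 0, -0.05, 1]
  ]
}}

```text
time: 35.95
ee_pos: [0.4505, 0.3779, 0.1482]
eef_rot: [0.0, 1.0, -0.0, -0.0]
ft_force: [0.3, 0.2, -0.5]
width: 0.0219
```

```bash
python3 - <<'E'
from hood import *
plan((.4507,.3785,.116,180))
hood("top")
survey("top")
E
```

```text
now [0.4505 0.3779 0.1482] yaw 180.0 t 36.0 w 0.0219 q [-1.05  0.32  0.33  1.69 -0.11  1.15  0.88]
[-0.1 -0.  -0. ] [-0.0002  0.0006  0.0322]
top 0.43 183 z 0.526 0.551
top 0.45 197 z 0.521 0.539
top 0.47 172 z 0.302 0.541
top 0.49 217 z 0.096 0.535
top 0.51 103 z 0.094 0.516
top 0.53 85 z 0.093 0.105
top 0.081 [0.656  0.1408] [0.054 0.054] yaw 16.8 (np.float64(-62.7), np.float64(9.7), np.float64(0.0162), np.float64(636.75))
top 0.081 [0.6487 0.0379] [0.051 0.057] yaw -3.7 (np.float64(77.8), np.float64(-6.0), np.float64(0.0161), np.float64(551.5))
top 0.081 [ 0.6375 -0.0659] [0.055 0.054] yaw -14.0 (np.float64(55.0), np.float64(-9.3), np.float64(0.0148), np.float64(629.5))
top 0.081 [ 0.6278 -0.1713] [0.054 0.055] yaw -10.8 (np.float64(56.4), np.float64(-14.8), np.float64(0.0141), np.float64(781.75))
```

>>> {"fn": "drive_tool", "kwargs": {
  "deltas": [
    [0, 0, 0, 0, 0, 0.015, 1],
    [0, 0, 0, 0, 0, 0.025, 1],
    [0, 0, 0, 0, 0, 0.031, 1],
    [0, 0, 0, 0, 0, 0.034, 1],
    [0, 0, 0, 0, 0, 0.035, 1],
    [0, 0, 0, 0, 0, 0.035, 1]
  ]
}}

```text
time: 36.65
ee_pos: [0.4503, 0.3779, 0.1144]
eef_rot: [0.0, 1.0, -0.0, -0.001]
ft_force: [-4.2, -2.5, 7.2]
width: 0.0007
```

>>> {"fn": "drive_tool", "kwargs": {
  "deltas": [
    [0, 0, 0, 0, 0, 0.001, 1],
    [0, 0, 0, 0, 0, 0.002, 1],
    [0, 0, 0, 0, 0, 0.002, 1]
  ]
}}

```text
time: 36.95
ee_pos: [0.4503, 0.3781, 0.1139]
eef_rot: [0.0, 1.0, 0.0, -0.001]
ft_force: [-11.6, -7.5, 22.3]
width: 0.0004
```

>>> {"fn": "drive_tool", "kwargs": {
  "deltas": [
    [0, 0, 0, 0, 0, -0.02, 1],
    [0, 0, 0, 0, 0, -0.06, 1],
    [0, 0, 0, 0, 0, -0.1, 1],
    [0, 0, 0, 0, 0, -0.15, 1],
    [0, 0, 0, 0, 0, -0.18, 1],
    [0, 0, 0, 0, 0, -0.187, 1],
    [0, 0, 0, 0, 0, -0.187, 1],
    [0, 0, 0, 0, 0, -0.187, 1],
    [0, 0, 0, 0, 0, -0.187, 1],
    [0, 0, 0, 0, 0, -0.187, 1],
    [0, 0, 0, 0, 0, -0.187, 1],
    [0, 0, 0, 0, 0, -0.187, 1]
  ]
}}

```text
time: 38.15
ee_pos: [0.4507, 0.3782, 0.2986]
eef_rot: [0.0, 1.0, -0.0, -0.0]
ft_force: [-0.1, 0.3, 0.4]
width: 0.0002
```

```bash
python3 - <<'E'
from h import *
p,d,cam=take('wrist'); P=cloud(cam,d)
print(atz(cam,np.array(tip_of('guard_tab','wrist')[0]['location'])*[512,384],.096))
for x0 in np.arange(.44,.56,.01):
    m=(d>0)&(abs(P[...,0]-x0-.005)<.005)&(abs(P[...,1]-.3785)<.012)&(P[...,2]>.063)
    if m.sum(): print(x0.round(2),m.sum(),np.percentile(P[m][:,2],[5,50,95]).round(4))
cv2.imwrite("pics/w7.png",cv2.resize(p[:,:,::-1],(800,600)))
survey("top")
plan((.5,-.02,.4,180))
E
```

```text
[0.45307873 0.37652291 0.096     ]
0.44 1403 [0.0995 0.3054 0.3444]
0.45 549 [0.099  0.3332 0.3376]
0.46 229 [0.0987 0.1001 0.334 ]
0.47 151 [0.0984 0.0996 0.1009]
0.48 143 [0.0987 0.0997 0.1008]
0.49 146 [0.0985 0.0995 0.1007]
0.5 144 [0.0988 0.0997 0.101 ]
0.51 137 [0.0985 0.0996 0.1007]
0.52 18 [0.0984 0.0995 0.1005]
top 0.081 [0.6564 0.1409] [0.054 0.055] yaw 8.5 (np.float64(-74.2), np.float64(3.2), np.float64(0.0158), np.float64(673.25))
top 0.081 [0.6473 0.0379] [0.052 0.058] yaw -2.0 (np.float64(70.8), np.float64(-6.2), np.float64(0.0162), np.float64(477.5))
top 0.081 [ 0.6366 -0.0672] [0.054 0.057] yaw 3.8 (np.float64(69.8), np.float64(-7.0), np.float64(0.0151), np.float64(531.5))
top 0.081 [ 0.6277 -0.1713] [0.054 0.056] yaw -17.8 (np.float64(49.3), np.float64(-25.1), np.float64(0.0152), np.float64(579.75))
now [0.4507 0.3782 0.2989] yaw -180.0 t 38.3 w 0.0005 q [-1.07  0.23  0.35  1.48 -0.08  1.45  0.86]
[ 0. -0.  0.] [-0.0492 -0.3982 -0.1011]
```

View pics/w7.png

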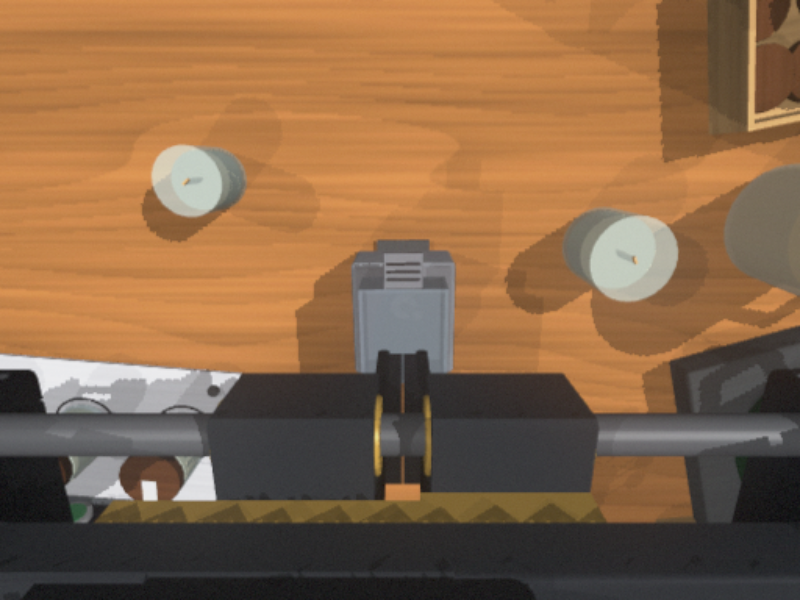

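The hood top is flat at z = 0.100, so it is shut, and the jars are on their marks. I'll let the reader look while going to a viewing pose.

>>> {"fn": "drive_tool", "kwargs": {
  "deltas": [
    [0, 0, 0, 0, 0, -0.03, -1],
    [0, 0, 0, -0.01, -0.03, -0.06, -1],
    [0, 0, 0, -0.025, -0.075, -0.08, -1],
    [0, 0, 0, -0.04, -0.12, -0.1, -1],
    [0, 0, 0, -0.055, -0.165, -0.1, -1],
    [0, 0, 0, -0.07, -0.21, -0.1, -1],
    [0, 0, 0, -0.085, -0.255, -0.1, -1],
    [0, 0, 0, -0.1, -0.3, -0.1, -1],
    [0, 0, 0, -0.115, -0.345, -0.1, -1],
    [0, 0, 0, -0.125, -0.375, -0.1, -1],
    [0, 0, 0, -0.13, -0.388, -0.1, -1],
    [0, 0, 0, -0.13, -0.388, -0.1, -1]
  ]
}}

```text
time: 39.5
ee_pos: [0.581, -0.0115, 0.3988]
eef_rot: [0.002, 1.0, -0.0, -0.0]
ft_force: [-0.6, 0.7, -0.2]
width: 0.0843
```

>>> {"fn": "drive_tool", "kwargs": {
  "deltas": [
    [0, 0, 0, 0, 0, 0, -1],
    [0, 0, 0, 0, 0, 0, -1],
    [0, 0, 0, 0, 0, 0, -1],
    [0, 0, 0, 0, 0, 0, -1],
    [0, 0, 0, 0, 0, 0, -1],
    [0, 0, 0, 0, 0, 0, -1],
    [0, 0, 0, 0, 0, 0, -1],
    [0, 0, 0, 0, 0, 0, -1],
    [0, 0, 0, 0, 0, 0, -1],
    [0, 0, 0, 0, 0, 0, -1],
    [0, 0, 0, 0, 0, 0, -1],
    [0, 0, 0, 0, 0, 0, -1]
  ]
}}

```text
time: 40.7
ee_pos: [0.5808, -0.0098, 0.3989]
eef_rot: [0.0, 1.0, 0.0, -0.0]
ft_force: [-0.8, -0.8, -0.4]
width: 0.0872
```

>>> {"fn": "drive_tool", "kwargs": {
  "deltas": [
    [0, 0, 0, 0, 0, 0, -1],
    [0, 0, 0, 0, 0, 0, -1],
    [0, 0, 0, 0, 0, 0, -1],
    [0, 0, 0, 0, 0, 0, -1],
    [0, 0, 0, 0, 0, 0, -1],
    [0, 0, 0, 0, 0, 0, -1],
    [0, 0, 0, 0, 0, 0, -1],
    [0, 0, 0, 0, 0, 0, -1],
    [0, 0, 0, 0, 0, 0, -1],
    [0, 0, 0, 0, 0, 0, -1],
    [0, 0, 0, 0, 0, 0, -1],
    [0, 0, 0, 0, 0, 0, -1]
  ]
}}

```text
time: 41.9
ee_pos: [0.5808, -0.0098, 0.3989]
eef_rot: [0.0, 1.0, 0.0, -0.0]
ft_force: [-0.6, -0.2, -0.2]
width: 0.0873
```

```bash
python3 - <<'E'
from h import *
p,d,cam=take('wrist')
for j in jars(cam,p,d,.081,show=False):
    if max(j[1])<.065 and min(j[1])>.045 and abs(j[0][1])<.3: print(j[0].round(4),seal2(cam,p,j[0],.081))
# tray
P=cloud(cam,d)
m=(d>0)&(abs(P[...,2]-.025)<.004)&(P[...,1]<-.26)&(P[...,1]>-.5)&(P[...,0]>.4)&(P[...,0]<.64)
print("tray",cv2.minAreaRect(P[m][:,:2].astype(np.float32)),m.sum())
p,d,cam=take('top');P=cloud(cam,d)
m=(d>0)&(abs(P[...,2]-.025)<.006)&(P[...,1]<-.2)&(P[...,1]>-.5)&(P[...,0]>.4)&(P[...,0]<.66)
print("tray",cv2.minAreaRect(P[m][:,:2].astype(np.float32)),m.sum())
plan()
E
```

```text
[ 0.6273 -0.1707] [ 1.39541e+02 -4.00000e+00  1.00000e-03 -1.00000e-03]
[ 0.6375 -0.0656] [ 1.289526e+02 -4.000000e+00  1.000000e-03 -1.000000e-03]
[0.647  0.0383] [ 1.249743e+02 -4.000000e+00  1.000000e-03  0.000000e+00]
[0.6565 0.1424] [ 1.278762e+02 -4.000000e+00  1.000000e-03  0.000000e+00]
tray ((0.5189510583877563, -0.371343731880188), (0.18217413127422333, 0.19039860367774963), 86.55904388427734) 1107
tray ((0.518191933631897, -0.3771342635154724), (0.1919766068458557, 0.1902284324169159), 86.52465057373047) 298
now [ 0.5807 -0.0098  0.3989] yaw 180.0 t 42.0 w 0.0872 q [-0.58  0.22  0.65  1.32 -0.13  1.65  1.62]
```

The reader looked for over 4 s with the hood shut and all labels at −4°. Now packing, with the gripper at yaw 42° throughout, which is diagonal to the tray.

>>> {"fn": "drive_tool", "kwargs": {
  "deltas": [
    [0, 0, 8, -0.004, -0.013, 0.02, -1],
    [0, 0, 16, -0.008, -0.027, 0.04, -1],
    [0, 0, 24, -0.012, -0.04, 0.06, -1],
    [0, 0, 32, -0.016, -0.054, 0.08, -1],
    [0, 0, 40, -0.02, -0.067, 0.1, -1],
    [0, 0, 48, -0.024, -0.08, 0.12, -1],
    [0, 0, 56, -0.028, -0.094, 0.14, -1],
    [0, 0, 64, -0.032, -0.107, 0.16, -1],
    [0, 0, 72, -0.036, -0.12, 0.18, -1],
    [0, 0, 80, -0.04, -0.134, 0.2, -1],
    [0, 0, 88, -0.044, -0.15, 0.22, -1],
    [0, 0, 96, -0.0465, -0.161, 0.235, -1]
  ]
}}

```text
time: 43.2
ee_pos: [0.627, -0.1717, 0.1626]
eef_rot: [0.745, 0.667, -0.0, -0.0]
ft_force: [0.4, 0.6, -0.2]
width: 0.0867
```

>>> {"fn": "drive_tool", "kwargs": {
  "deltas": [
    [0, 0, 8, 0, 0, 0, -1],
    [0, 0, 16, 0, 0, 0, -1],
    [0, 0, 24, 0, 0, 0, -1],
    [0, 0, 32, 0, 0, 0, -1],
    [0, 0, 40, 0, 0, 0, -1],
    [0, 0, 42, 0, 0, 0, -1],
    [0, 0, 42, 0, 0, 0, -1]
  ]
}}

```text
time: 43.9
ee_pos: [0.6273, -0.1706, 0.1637]
eef_rot: [0.934, 0.358, -0.0, 0.0]
ft_force: [-0.1, 0.1, -0.2]
width: 0.0872
```

```bash
python3 - <<'E'
from h import *
plan((.6275,-.1708,.052,42))
E
```

```text
now [ 0.6273 -0.1706  0.1637] yaw 42.0 t 43.9 w 0.0872 q [-0.52  0.65  1.06  1.52 -0.57  1.31 -0.24]
[-0.  0. -0.] [0.     0.0003 0.1117]
```

>>> {"fn": "drive_tool", "kwargs": {
  "deltas": [
    [0, 0, 0, 0, 0, 0.03, -1],
    [0, 0, 0, 0, 0, 0.07, -1],
    [0, 0, 0, 0, 0, 0.1, -1],
    [0, 0, 0, 0, 0, 0.1117, -1],
    [0, 0, 0, 0, 0, 0.1117, -1],
    [0, 0, 0, 0, 0, 0.1117, 1],
    [0, 0, 0, 0, 0, 0.1117, 1],
    [0, 0, 0, 0, 0, 0.1117, 1],
    [0, 0, 0, 0, 0, 0.1117, 1],
    [0, 0, 0, 0, 0, 0.1117, 1],
    [0, 0, 0, 0, 0, 0.1117, 1],
    [0, 0, 0, 0, 0, 0.1117, 1]
  ],
  "squeeze": 25
}}

```text
time: 45.1
ee_pos: [0.6276, -0.1708, 0.0528]
eef_rot: [0.934, 0.358, 0.0, 0.0]
ft_force: [-0.4, 1.4, 5.4]
width: 0.0579
```

>>> {"fn": "drive_tool", "kwargs": {
  "deltas": [
    [0, 0, 0, 0, 0, -0.03, 1],
    [0, 0, 0, 0, 0, -0.07, 1],
    [0, 0, 0, 0, 0, -0.1, 1],
    [0, 0, 0, -0.02, 0.013, -0.1117, 1],
    [0, 0, 0, -0.055, 0.0356, -0.1117, 1],
    [0, 0, 0, -0.093, 0.06, -0.1117, 1],
    [0, 0, 0, -0.13, 0.084, -0.1117, 1],
    [0, 0, 0, -0.165, 0.107, -0.1117, 1],
    [0, 0, 0, -0.195, 0.1264, -0.1117, 1],
    [0, 0, 0, -0.214, 0.139, -0.1117, 1],
    [0, 0, 0, -0.2197, 0.1424, -0.1117, 1],
    [0, 0, 0, -0.2197, 0.1424, -0.1117, 1]
  ]
}}

```text
time: 46.3
ee_pos: [0.5584, -0.4243, 0.1633]
eef_rot: [0.934, 0.357, -0.0, -0.0]
ft_force: [-0.1, 1.2, -1.9]
width: 0.0572
```

```bash
python3 - <<'E'
from h import *
plan((.5593,-.4235,.052,42))
E
```

```text
now [ 0.5584 -0.4243  0.1633] yaw 41.9 t 46.3 w 0.0572 q [-0.02  0.74  1.    1.36 -0.62  1.36  0.13]
[-0.1  0.  -0.1] [1.300e-03 1.000e-04 1.113e-01]
```

>>> {"fn": "drive_tool", "kwargs": {
  "deltas": [
    [0, 0, 0, 0.001, 0, 0.04, 1],
    [0, 0, 0, 0.001, 0, 0.08, 1],
    [0, 0, 0, 0.001, 0, 0.1, 1],
    [0, 0, 0, 0.001, 0, 0.109, 1],
    [0, 0, 0, 0.001, 0, 0.1115, 1],
    [0, 0, 0, 0.001, 0, 0.1115, 0],
    [0, 0, 0, 0.001, 0, 0.1115, -1],
    [0, 0, 0, 0.001, 0, 0.1115, -1],
    [0, 0, 0, 0.001, 0, 0.08, -1],
    [0, 0, 0, 0.001, 0, 0.04, -1],
    [0, 0, 0, 0.001, 0, 0.01, -1],
    [0, 0, 0, 0.001, 0, 0, -1]
  ]
}}

```text
time: 47.5
ee_pos: [0.5608, -0.4245, 0.1687]
eef_rot: [0.934, 0.358, 0.002, 0.002]
ft_force: [1.0, -0.9, -0.1]
width: 0.0865
```

>>> {"fn": "drive_tool", "kwargs": {
  "deltas": [
    [0, 0, 0, 0.025, -0.018, 0, -1],
    [0, 0, 0, 0.06, -0.043, 0, -1],
    [0, 0, 0, 0.098, -0.07, 0, -1],
    [0, 0, 0, 0.136, -0.098, 0, -1],
    [0, 0, 0, 0.174, -0.125, 0, -1],
    [0, 0, 0, 0.212, -0.152, 0, -1],
    [0, 0, 0, 0.25, -0.179, 0, -1],
    [0, 0, 0, 0.28, -0.201, 0, -1],
    [0, 0, 0, 0.294, -0.211, 0, -1],
    [0, 0, 0, 0.2974, -0.2135, 0, -1],
    [0, 0, 0, 0.2974, -0.2135, 0, -1],
    [0, 0, 0, 0.2974, -0.2135, 0, -1]
  ]
}}

```text
time: 48.7
ee_pos: [0.6376, -0.0679, 0.1642]
eef_rot: [0.934, 0.357, -0.0, 0.0]
ft_force: [-0.4, 0.2, -0.4]
width: 0.0871
```

```bash
python3 - <<'E'
from h import *
survey("top"); survey("side")
plan((.6375,-.0658,.052,42))
E
```

```text
top 0.075 [ 0.5608 -0.4234] [0.055 0.055] yaw -1.2 (np.float64(-5.7), np.float64(-10.5), np.float64(0.0145), np.float64(517.5))
top 0.081 [ 0.745  -0.2049] [0.057 0.069] yaw 157.6 (np.float64(161.3), np.float64(71.3), np.float64(0.0286), np.float64(34.0))
top 0.081 [0.656 0.141] [0.053 0.055] yaw 14.7 (np.float64(-55.8), np.float64(10.6), np.float64(0.0152), np.float64(653.5))
side 0.075 [ 0.5572 -0.4267] [0.059 0.057] yaw -131.0 (np.float64(14.9), np.float64(16.6), np.float64(0.0085), np.float64(367.5))
side 0.081 [0.6534 0.1405] [0.066 0.056] yaw -107.8 (np.float64(-8.3), np.float64(11.6), np.float64(0.0184), np.float64(399.0))
side 0.081 [0.6416 0.0327] [0.058 0.056] yaw 32.2 (np.float64(-16.0), np.float64(43.8), np.float64(0.0136), np.float64(487.25))
side 0.081 [ 0.6343 -0.0671] [0.062 0.055] yaw -114.9 (np.float64(-26.0), np.float64(37.2), np.float64(0.011), np.float64(585.25))
now [ 0.6377 -0.0676  0.1641] yaw 41.8 t 48.8 w 0.087 q [-0.7   0.63  1.07  1.55 -0.57  1.3  -0.4 ]
[ 0.   0.  -0.2] [ 0.0011 -0.0015  0.1121]
```

>>> {"fn": "drive_tool", "kwargs": {
  "deltas": [
    [0, 0, 0, 0.001, -0.0015, 0.03, -1],
    [0, 0, 0, 0.001, -0.0015, 0.07, -1],
    [0, 0, 0, 0.001, -0.0015, 0.1, -1],
    [0, 0, 0, 0.001, -0.0015, 0.112, -1],
    [0, 0, 0, 0.001, -0.0015, 0.112, -1],
    [0, 0, 0, 0.001, -0.0015, 0.112, 1],
    [0, 0, 0, 0.001, -0.0015, 0.112, 1],
    [0, 0, 0, 0.001, -0.0015, 0.112, 1],
    [0, 0, 0, 0.001, -0.0015, 0.112, 1],
    [0, 0, 0, 0.001, -0.0015, 0.112, 1],
    [0, 0, 0, 0.001, -0.0015, 0.112, 1],
    [0, 0, 0, 0.001, -0.0015, 0.112, 1]
  ]
}}

```text
time: 50.0
ee_pos: [0.6384, -0.0636, 0.0525]
eef_rot: [0.934, 0.358, 0.001, 0.0]
ft_force: [-0.5, 0.3, 5.4]
width: 0.0579
```

>>> {"fn": "drive_tool", "kwargs": {
  "deltas": [
    [0, 0, 0, 0, 0, -0.03, 1],
    [0, 0, 0, 0, 0, -0.07, 1],
    [0, 0, 0, 0, 0, -0.105, 1],
    [0, 0, 0, -0.02, 0.013, -0.113, 1],
    [0, 0, 0, -0.06, 0.0388, -0.113, 1],
    [0, 0, 0, -0.098, 0.0633, -0.113, 1],
    [0, 0, 0, -0.138, 0.089, -0.113, 1],
    [0, 0, 0, -0.176, 0.114, -0.113, 1],
    [0, 0, 0, -0.21, 0.136, -0.113, 1],
    [0, 0, 0, -0.228, 0.1475, -0.113, 1],
    [0, 0, 0, -0.2348, 0.1518, -0.113, 1],
    [0, 0, 0, -0.2348, 0.1518, -0.113, 1]
  ]
}}

```text
time: 51.2
ee_pos: [0.5643, -0.334, 0.1645]
eef_rot: [0.934, 0.358, -0.0, -0.0]
ft_force: [0.2, 0.3, -2.0]
width: 0.0573
```

```bash
python3 - <<'E'
from h import *
plan((.5645,-.3357,.052,42))
E
```

```text
now [ 0.5643 -0.334   0.1645] yaw 41.9 t 51.2 w 0.0573 q [-0.23  0.65  1.04  1.51 -0.57  1.32  0.03]
[-0.   0.  -0.1] [-0.001   0.0015  0.1125]
```

>>> {"fn": "drive_tool", "kwargs": {
  "deltas": [
    [0, 0, 0, -0.001, 0.0015, 0.04, 1],
    [0, 0, 0, -0.001, 0.0015, 0.08, 1],
    [0, 0, 0, -0.001, 0.0015, 0.1, 1],
    [0, 0, 0, -0.001, 0.0015, 0.11, 1],
    [0, 0, 0, -0.001, 0.0015, 0.1127, 1],
    [0, 0, 0, -0.001, 0.0015, 0.1127, 0],
    [0, 0, 0, -0.001, 0.0015, 0.1127, -1],
    [0, 0, 0, -0.001, 0.0015, 0.1127, -1],
    [0, 0, 0, -0.001, 0.0015, 0.08, -1],
    [0, 0, 0, -0.001, 0.0015, 0.04, -1],
    [0, 0, 0, -0.001, 0.0015, 0.01, -1],
    [0, 0, 0, -0.001, 0.0015, 0, -1]
  ]
}}

```text
time: 52.4
ee_pos: [0.5663, -0.3366, 0.1692]
eef_rot: [0.934, 0.358, 0.002, 0.002]
ft_force: [0.7, 0.5, -0.4]
width: 0.0864
```

>>> {"fn": "drive_tool", "kwargs": {
  "deltas": [
    [0, 0, 0, 0.025, -0.018, 0, -1],
    [0, 0, 0, 0.062, -0.0443, 0, -1],
    [0, 0, 0, 0.102, -0.073, 0, -1],
    [0, 0, 0, 0.142, -0.1015, 0, -1],
    [0, 0, 0, 0.182, -0.13, 0, -1],
    [0, 0, 0, 0.222, -0.1587, 0, -1],
    [0, 0, 0, 0.262, -0.1873, 0, -1],
    [0, 0, 0, 0.295, -0.211, 0, -1],
    [0, 0, 0, 0.308, -0.22, 0, -1],
    [0, 0, 0, 0.3115, -0.2227, 0, -1],
    [0, 0, 0, 0.3115, -0.2227, 0, -1],
    [0, 0, 0, 0.3115, -0.2227, 0, -1]
  ]
}}

```text
time: 53.6
ee_pos: [0.6474, 0.0362, 0.1652]
eef_rot: [0.934, 0.357, -0.0, 0.0]
ft_force: [-0.6, -0.5, -0.9]
width: 0.0871
```

```bash
python3 - <<'E'
from h import *
survey("top"); survey("side")
plan((.647,.0383,.052,42))
E
```

```text
top 0.075 [ 0.5642 -0.3351] [0.054 0.055] yaw -6.1 (np.float64(-6.4), np.float64(-12.8), np.float64(0.0146), np.float64(515.75))
top 0.075 [ 0.5608 -0.4217] [0.055 0.055] yaw -8.3 (np.float64(-5.2), np.float64(-16.7), np.float64(0.0146), np.float64(514.5))
top 0.081 [0.7782 0.1621] [0.045 0.068] yaw -12.6 (np.float64(-6.2), np.float64(-96.2), np.float64(0.0028), np.float64(2523.0))
side 0.075 [ 0.561  -0.3382] [0.063 0.057] yaw -123.2 (np.float64(9.3), np.float64(22.0), np.float64(0.0101), np.float64(352.0))
side 0.075 [ 0.5578 -0.4254] [0.06  0.055] yaw -121.6 (np.float64(2.9), np.float64(19.2), np.float64(0.0137), np.float64(336.5))
side 0.081 [0.6521 0.1398] [0.066 0.055] yaw -50.3 (np.float64(-9.5), np.float64(13.1), np.float64(0.0188), np.float64(418.25))
side 0.081 [0.6469 0.0372] [0.064 0.053] yaw -170.6 (np.float64(-25.1), np.float64(27.0), np.float64(0.0121), np.float64(612.25))
now [0.6475 0.0365 0.1652] yaw 41.8 t 53.7 w 0.0873 q [-0.85  0.65  1.07  1.53 -0.58  1.31 -0.56]
[ 0.  -0.  -0.2] [ 0.0008 -0.0017  0.1132]
```

>>> {"fn": "drive_tool", "kwargs": {
  "deltas": [
    [0, 0, 0, 0.0005, -0.001, 0.03, -1],
    [0, 0, 0, 0.0005, -0.001, 0.07, -1],
    [0, 0, 0, 0.0005, -0.001, 0.1, -1],
    [0, 0, 0, 0.0005, -0.001, 0.1132, -1],
    [0, 0, 0, 0.0005, -0.001, 0.1132, -1],
    [0, 0, 0, 0.0005, -0.001, 0.1132, 1],
    [0, 0, 0, 0.0005, -0.001, 0.1132, 1],
    [0, 0, 0, 0.0005, -0.001, 0.1132, 1],
    [0, 0, 0, 0.0005, -0.001, 0.1132, 1],
    [0, 0, 0, 0.0005, -0.001, 0.1132, 1],
    [0, 0, 0, 0.0005, -0.001, 0.1132, 1],
    [0, 0, 0, 0.0005, -0.001, 0.1132, 1]
  ]
}}

```text
time: 54.9
ee_pos: [0.6478, 0.0398, 0.0523]
eef_rot: [0.934, 0.358, 0.0, 0.0]
ft_force: [-1.0, 0.4, 4.5]
width: 0.0577
```

>>> {"fn": "drive_tool", "kwargs": {
  "deltas": [
    [0, 0, 0, 0, 0, -0.03, 1],
    [0, 0, 0, 0, 0, -0.07, 1],
    [0, 0, 0, 0, 0, -0.105, 1],
    [0, 0, 0, -0.02, 0.01, -0.113, 1],
    [0, 0, 0, -0.06, 0.03, -0.113, 1],
    [0, 0, 0, -0.1, 0.051, -0.113, 1],
    [0, 0, 0, -0.14, 0.071, -0.113, 1],
    [0, 0, 0, -0.18, 0.0916, -0.113, 1],
    [0, 0, 0, -0.22, 0.112, -0.113, 1],
    [0, 0, 0, -0.26, 0.132, -0.113, 1],
    [0, 0, 0, -0.3, 0.153, -0.113, 1],
    [0, 0, 0, -0.33, 0.168, -0.113, 1]
  ]
}}

```text
time: 56.1
ee_pos: [0.5119, -0.3088, 0.1641]
eef_rot: [0.934, 0.357, -0.001, -0.0]
ft_force: [0.2, -0.1, -2.1]
width: 0.0576
```

>>> {"fn": "drive_tool", "kwargs": {
  "deltas": [
    [0, 0, 0, -0.035, 0.018, 0, 1],
    [0, 0, 0, -0.07, 0.036, 0, 1],
    [0, 0, 0, -0.095, 0.049, 0, 1],
    [0, 0, 0, -0.1059, 0.0539, 0, 1],
    [0, 0, 0, -0.1059, 0.0539, 0, 1],
    [0, 0, 0, -0.1059, 0.0539, 0, 1]
  ]
}}

```text
time: 56.7
ee_pos: [0.4725, -0.4155, 0.1641]
eef_rot: [0.933, 0.359, 0.0, -0.001]
ft_force: [0.8, 0.5, -1.8]
width: 0.0578
```

```bash
python3 - <<'E'
from h import *
plan((.4715,-.4183,.052,42))
E
```

```text
now [ 0.4725 -0.4155  0.1641] yaw 42.0 t 56.7 w 0.0578 q [-0.1   0.6   1.07  1.58 -0.54  1.29  0.21]
[-0.1 -0.   0. ] [-0.0026  0.0015  0.1121]
```

>>> {"fn": "drive_tool", "kwargs": {
  "deltas": [
    [0, 0, 0, -0.0026, 0.0015, 0.04, 1],
    [0, 0, 0, -0.0026, 0.0015, 0.08, 1],
    [0, 0, 0, -0.0026, 0.0015, 0.1, 1],
    [0, 0, 0, -0.0026, 0.0015, 0.11, 1],
    [0, 0, 0, -0.0026, 0.0015, 0.1124, 1],
    [0, 0, 0, -0.0026, 0.0015, 0.1124, 0],
    [0, 0, 0, -0.0026, 0.0015, 0.1124, -1],
    [0, 0, 0, -0.0026, 0.0015, 0.1124, -1],
    [0, 0, 0, -0.0026, 0.0015, 0.08, -1],
    [0, 0, 0, -0.0026, 0.0015, 0.04, -1],
    [0, 0, 0, -0.0026, 0.0015, 0.01, -1],
    [0, 0, 0, -0.0026, 0.0015, 0, -1]
  ]
}}

```text
time: 57.9
ee_pos: [0.4718, -0.4211, 0.1687]
eef_rot: [0.934, 0.358, 0.002, 0.002]
ft_force: [-1.2, -0.2, 0.1]
width: 0.0861
```

>>> {"fn": "drive_tool", "kwargs": {
  "deltas": [
    [0, 0, 0, 0.025, -0.0143, 0, -1],
    [0, 0, 0, 0.06, -0.0343, 0, -1],
    [0, 0, 0, 0.1, -0.0571, 0, -1],
    [0, 0, 0, 0.14, -0.08, 0, -1],
    [0, 0, 0, 0.18, -0.103, 0, -1],
    [0, 0, 0, 0.22, -0.1257, 0, -1],
    [0, 0, 0, 0.26, -0.1485, 0, -1],
    [0, 0, 0, 0.3, -0.1714, 0, -1],
    [0, 0, 0, 0.34, -0.194, 0, -1],
    [0, 0, 0, 0.38, -0.217, 0, -1],
    [0, 0, 0, 0.42, -0.24, 0, -1],
    [0, 0, 0, 0.455, -0.26, 0, -1]
  ]
}}

```text
time: 59.1
ee_pos: [0.6355, 0.081, 0.1644]
eef_rot: [0.933, 0.359, 0.0, -0.0]
ft_force: [0.5, -0.2, -0.0]
width: 0.0869
```

>>> {"fn": "drive_tool", "kwargs": {
  "deltas": [
    [0, 0, 0, 0.03, -0.0171, 0, -1],
    [0, 0, 0, 0.05, -0.0286, 0, -1],
    [0, 0, 0, 0.0577, -0.0329, 0, -1],
    [0, 0, 0, 0.0577, -0.0329, 0, -1],
    [0, 0, 0, 0.0577, -0.0329, 0, -1]
  ]
}}

```text
time: 59.6
ee_pos: [0.6559, 0.1391, 0.1648]
eef_rot: [0.934, 0.357, -0.0, 0.0]
ft_force: [0.1, -1.6, 0.6]
width: 0.0872
```

```bash
python3 - <<'E'
from h import *
survey("top"); survey("side")
plan((.6565,.1424,.052,42))
E
```

```text
top 0.075 [ 0.5642 -0.3344] [0.055 0.056] yaw -10.2 (np.float64(-6.2), np.float64(-15.5), np.float64(0.0148), np.float64(508.5))
top 0.075 [ 0.5608 -0.4221] [0.055 0.055] yaw -7.8 (np.float64(-4.9), np.float64(-15.5), np.float64(0.0146), np.float64(511.5))
top 0.075 [ 0.4712 -0.4197] [0.056 0.055] yaw -4.4 (np.float64(-3.9), np.float64(-12.1), np.float64(0.0144), np.float64(530.5))
side 0.075 [ 0.5606 -0.3386] [0.062 0.057] yaw -113.1 (np.float64(12.5), np.float64(19.6), np.float64(0.0077), np.float64(366.25))
side 0.075 [ 0.5575 -0.4256] [0.062 0.057] yaw -127.4 (np.float64(5.7), np.float64(20.0), np.float64(0.012), np.float64(344.75))
side 0.075 [ 0.4681 -0.4228] [0.061 0.057] yaw -131.3 (np.float64(10.6), np.float64(16.6), np.float64(0.0134), np.float64(353.25))
side 0.081 [0.6495 0.1385] [0.064 0.056] yaw -50.9 (np.float64(-33.5), np.float64(15.8), np.float64(0.0202), np.float64(365.25))
now [0.6559 0.139  0.165 ] yaw 41.8 t 59.7 w 0.0873 q [-0.96  0.69  1.05  1.46 -0.6   1.34 -0.71]
[ 0.  -0.  -0.2] [ 0.0027 -0.0022  0.113 ]
```

>>> {"fn": "drive_tool", "kwargs": {
  "deltas": [
    [0, 0, 0, 0.002, -0.0015, 0.03, -1],
    [0, 0, 0, 0.002, -0.0015, 0.07, -1],
    [0, 0, 0, 0.002, -0.0015, 0.1, -1],
    [0, 0, 0, 0.002, -0.0015, 0.113, -1],
    [0, 0, 0, 0.002, -0.0015, 0.113, -1],
    [0, 0, 0, 0.002, -0.0015, 0.113, 1],
    [0, 0, 0, 0.002, -0.0015, 0.113, 1],
    [0, 0, 0, 0.002, -0.0015, 0.113, 1],
    [0, 0, 0, 0.002, -0.0015, 0.113, 1],
    [0, 0, 0, 0.002, -0.0015, 0.113, 1],
    [0, 0, 0, 0.002, -0.0015, 0.113, 1],
    [0, 0, 0, 0.002, -0.0015, 0.113, 1]
  ]
}}

```text
time: 60.9
ee_pos: [0.6569, 0.1436, 0.0523]
eef_rot: [0.934, 0.358, 0.0, -0.0]
ft_force: [-1.9, -0.0, 5.1]
width: 0.0578
```

>>> {"fn": "drive_tool", "kwargs": {
  "deltas": [
    [0, 0, 0, 0, 0, -0.03, 1],
    [0, 0, 0, 0, 0, -0.07, 1],
    [0, 0, 0, 0, 0, -0.105, 1],
    [0, 0, 0, -0.02, 0.0103, -0.113, 1],
    [0, 0, 0, -0.06, 0.0308, -0.113, 1],
    [0, 0, 0, -0.1, 0.0514, -0.113, 1],
    [0, 0, 0, -0.14, 0.0719, -0.113, 1],
    [0, 0, 0, -0.18, 0.0924, -0.113, 1],
    [0, 0, 0, -0.22, 0.113, -0.113, 1],
    [0, 0, 0, -0.26, 0.1335, -0.113, 1],
    [0, 0, 0, -0.3, 0.154, -0.113, 1],
    [0, 0, 0, -0.33, 0.1695, -0.113, 1]
  ]
}}

```text
time: 62.1
ee_pos: [0.5221, -0.206, 0.164]
eef_rot: [0.934, 0.357, -0.0, -0.0]
ft_force: [-0.3, 0.2, -2.6]
width: 0.0578
```

>>> {"fn": "drive_tool", "kwargs": {
  "deltas": [
    [0, 0, 0, -0.035, 0.018, 0, 1],
    [0, 0, 0, -0.075, 0.0385, 0, 1],
    [0, 0, 0, -0.105, 0.054, 0, 1],
    [0, 0, 0, -0.12, 0.0616, 0, 1],
    [0, 0, 0, -0.12, 0.0616, 0, 1],
    [0, 0, 0, -0.12, 0.0616, 0, 1]
  ]
}}

```text
time: 62.7
ee_pos: [0.4761, -0.3291, 0.1639]
eef_rot: [0.934, 0.358, -0.0, -0.001]
ft_force: [0.8, 0.9, -2.1]
width: 0.0575
```

```bash
python3 - <<'E'
from h import *
plan((.4767,-.3305,.052,42))
E
```

```text
now [ 0.4761 -0.3291  0.1639] yaw 41.9 t 62.7 w 0.0575 q [-0.35  0.49  1.14  1.72 -0.47  1.24  0.07]
[-0.1  0.  -0.1] [-0.0005  0.0017  0.1119]
```

Place it, then rise high and clear, moving back to a viewing pose.

>>> {"fn": "drive_tool", "kwargs": {
  "deltas": [
    [0, 0, 0, -0.0005, 0.0017, 0.04, 1],
    [0, 0, 0, -0.0005, 0.0017, 0.08, 1],
    [0, 0, 0, -0.0005, 0.0017, 0.1, 1],
    [0, 0, 0, -0.0005, 0.0017, 0.11, 1],
    [0, 0, 0, -0.0005, 0.0017, 0.1122, 1],
    [0, 0, 0, -0.0005, 0.0017, 0.1122, 0],
    [0, 0, 0, -0.0005, 0.0017, 0.1122, -1],
    [0, 0, 0, -0.0005, 0.0017, 0.1122, -1],
    [0, 0, 0, -0.0005, 0.0017, 0.08, -1],
    [0, 0, 0, -0.0005, 0.0017, 0.04, -1],
    [0, 0, 0, -0.0005, 0.0017, 0.01, -1],
    [0, 0, 0, -0.0005, 0.0017, 0, -1]
  ]
}}

```text
time: 63.9
ee_pos: [0.4786, -0.3321, 0.1684]
eef_rot: [0.934, 0.358, 0.002, 0.002]
ft_force: [0.0, 0.1, 0.1]
width: 0.0865
```

>>> {"fn": "drive_tool", "kwargs": {
  "deltas": [
    [0, 0, 0, 0, 0, -0.03, -1],
    [0, 0, 0, 0.01, -0.01, -0.07, -1],
    [0, 0, 0, 0.04, -0.03, -0.11, -1],
    [0, 0, 0, 0.07, -0.05, -0.14, -1],
    [0, 0, 0, 0.1, -0.075, -0.17, -1],
    [0, 0, 0, 0.13, -0.1, -0.19, -1],
    [0, 0, 0, 0.16, -0.12, -0.2, -1],
    [0, 0, 0, 0.19, -0.145, -0.2, -1],
    [0, 0, 0, 0.2, -0.15, -0.2, -1],
    [0, 0, 0, 0.2, -0.15, -0.2, -1]
  ]
}}

```text
time: 64.9
ee_pos: [0.5263, -0.0833, 0.3644]
eef_rot: [0.933, 0.36, -0.0, -0.0]
ft_force: [1.1, -0.5, -1.6]
width: 0.087
```

```bash
python3 - <<'E'
from hood import *
p,d,cam=survey("top"); a=p[100:290,60:440]
P=cloud(cam,d)
for x0 in np.arange(.44,.56,.02):
    m=(d>0)&(abs(P[...,0]-x0-.01)<.01)&(abs(P[...,1]-.3785)<.012)
    if m.sum(): print(x0.round(2),np.percentile(P[m][:,2],[5,50,95]).round(4))
for l,z in {'open_glass_c':.031,'spare_glass_c':.035,'wick_tin_c':.025}.items():
    r=tip_of(l,"top")[0]; print(l,round(r['score'],2),atz(cam,np.array(r['location'])*[512,384],z).round(3))
p,d,cam=survey("side")
cv2.imwrite("pics/f.png",np.vstack([cv2.resize(a[:,:,::-1],(600,300)),cv2.resize(p[110:300,110:490,::-1],(600,300))]))
plan()
E
```

```text
top 0.075 [ 0.5642 -0.3353] [0.054 0.056] yaw -4.8 (np.float64(-6.5), np.float64(-12.3), np.float64(0.0146), np.float64(509.0))
top 0.075 [ 0.5608 -0.422 ] [0.054 0.055] yaw -2.9 (np.float64(-8.2), np.float64(-11.4), np.float64(0.0151), np.float64(440.5))
top 0.075 [ 0.4778 -0.33  ] [0.054 0.055] yaw -6.6 (np.float64(-5.2), np.float64(-13.6), np.float64(0.0146), np.float64(504.25))
top 0.075 [ 0.4714 -0.4198] [0.055 0.055] yaw -8.8 (np.float64(-5.5), np.float64(-12.4), np.float64(0.0148), np.float64(347.25))
0.44 [-0.0017  0.0969  0.1036]
0.46 [0.0595 0.0989 0.1041]
0.48 [0.0949 0.0998 0.104 ]
0.5 [0.0955 0.0992 0.1049]
0.52 [0.0969 0.1002 0.1041]
0.54 [0.0552 0.0601 0.1025]
0.56 [-0.0042  0.001   0.0047]
open_glass_c 0.59 [0.38  0.204 0.031]
spare_glass_c 0.73 [0.447 0.57  0.035]
wick_tin_c 0.85 [ 0.569 -0.566  0.025]
side 0.075 [ 0.5599 -0.3389] [0.063 0.057] yaw -116.8 (np.float64(15.2), np.float64(13.4), np.float64(0.0032), np.float64(432.5))
side 0.075 [ 0.4757 -0.3328] [0.063 0.054] yaw -127.4 (np.float64(4.2), np.float64(18.1), np.float64(0.0123), np.float64(411.5))
side 0.075 [ 0.5567 -0.4263] [0.063 0.056] yaw -142.5 (np.float64(13.8), np.float64(22.4), np.float64(0.0051), np.float64(368.75))
side 0.075 [ 0.4682 -0.4226] [0.06  0.057] yaw -133.3 (np.float64(10.1), np.float64(15.5), np.float64(0.0125), np.float64(304.75))
now [ 0.5253 -0.0876  0.3647] yaw 41.8 t 65.2 w 0.0869 q [-1.04  0.16  1.28  1.53 -0.15  1.57 -0.6 ]
```

View pics/f.png

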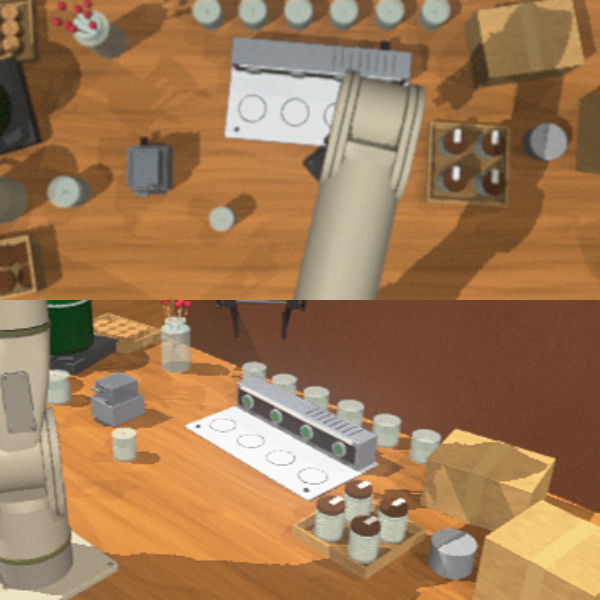

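The final view shows all four jars upright in the tray (top view (440–500,135–185)), the hood shut, and the open candles and tin where they were. I'll let the arm settle and hand in.

>>> {"fn": "drive_tool", "kwargs": {
  "deltas": [
    [0, 0, 0, 0, 0, 0, -1],
    [0, 0, 0, 0, 0, 0, -1],
    [0, 0, 0, 0, 0, 0, -1],
    [0, 0, 0, 0, 0, 0, -1],
    [0, 0, 0, 0, 0, 0, -1]
  ]
}}

```text
time: 65.65
ee_pos: [0.5258, -0.0856, 0.3647]
eef_rot: [0.934, 0.358, 0.0, -0.0]
ft_force: [0.4, 0.7, 0.6]
width: 0.0871
```

```bash
python3 -c "
from h import *
survey('top'); print(close_job())"
```

```text
top 0.075 [ 0.5643 -0.3356] [0.053 0.055] yaw -5.0 (np.float64(-6.5), np.float64(-11.3), np.float64(0.0145), np.float64(513.5))
top 0.075 [ 0.561  -0.4221] [0.054 0.056] yaw -5.9 (np.float64(-7.6), np.float64(-12.5), np.float64(0.0149), np.float64(461.75))
top 0.075 [ 0.4773 -0.3301] [0.055 0.055] yaw -6.0 (np.float64(-5.0), np.float64(-12.5), np.float64(0.0148), np.float64(496.25))
top 0.075 [ 0.471  -0.4202] [0.055 0.055] yaw -4.2 (np.float64(-5.6), np.float64(-10.3), np.float64(0.015), np.float64(349.75))
the job is handed in; nothing more can be done
None
```

I handed the job in at about 66 s, and my last checks showed everything in place.

- **Reading:** All four jars stood within about 2 mm of their ring marks, with their labels within about 1–2° of the lens direction. I then opened the hood and pushed the toggle to its stop (5.8 N reaction, tip at y ≈ 0.390, the "on" side). I shut the hood, pressing it down with about 22 N to be sure, and the reader looked at the jars for over 4 s.
- **Packing:** All four jars stand upright in the dispatch tray, each within about 3 mm of its slot. The hood top is level at z ≈ 0.100, so it is shut, and the open candles and wick tin were left where they were.
- **Disagreements:** The last network reading put the open glass at x = 0.380, against 0.384–0.394 earlier. The arm never worked near it and it looks unmoved in the pictures, so I take this as detector noise. The overhead camera's rough label angles over the white plate scattered by up to 20°, so I relied on the closer wrist-camera fit instead. I saw no jar knocked aside.

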